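# Stack the test sieves on the shaker

## Task

Build the sieve stack on the round shaker base for a grading test, one part at a time from the bottom up: the receiving pan in the collar of the base, then the fine sieve, then the coarse sieve, then the lid, each upright and fully home in the one below. Leave the petri dish, the timer and the slide box where they are.

Things in the scene. Friction and masses are not known exactly. Their poses are not given: they have to be found in the camera images.
- base_seat (a point): Sieve shaker base, fixed: a low white round housing, 110 mm across, on a black rubber foot, with a small dial on its side and an aluminium collar on top. Point: centre of the flat seat inside the collar, 26 mm above the worktop; z up. The collar is 8 mm high and widens upward from 60 mm inside to 72 mm; the pan stands on the seat.
- pan (a point): Receiving pan: a round steel cup, outer diameter 62 mm, 44 mm tall, wall 2.5 mm, mouth 57 mm inside, with a solid floor 3 mm thick at its very bottom and no mesh; the lowest 6 mm taper in to 56 mm. This point is its centre, on the axis and 22 mm above its bottom; z axis up along the axis. Weighs about 0.12 kg.
- fine_sieve (a point): Round steel test sieve, 62 mm across, 50 mm tall, upright: frame (mouth 57 mm inside) above an 8 mm high hollow foot that tapers from 53 to 48 mm and drops into the mouth of the part below (2 mm play all round) until the frame rests on its rim. Its wire mesh, 13 mm below the rim, is fine: 13 wires each way, 4.2 mm apart. Point: its centre, on the axis, 25 mm above its bottom; z axis up. 0.12 kg.
- coarse_sieve (a point): Round steel test sieve, 62 mm across, 50 mm tall, upright: frame (mouth 57 mm inside) above an 8 mm high hollow foot that tapers from 53 to 48 mm and drops into the mouth of the part below (2 mm play all round) until the frame rests on its rim. Its wire mesh, 13 mm below the rim, is coarse: only 4 thick wires each way, 12.5 mm apart, so the worktop shows through. Point: its centre, on the axis, 25 mm above its bottom; z axis up. 0.12 kg.
- lid_knob (a point): Lid: a closed steel disc, 62 mm across, 8 mm thick, over an 8 mm high foot that tapers from 53 to 48 mm and drops into a sieve's mouth (2 mm play), with an upright black knob on top, 22 mm in diameter, 44 mm tall; 60 mm tall in all. Point: on the axis in the knob, 40 mm above the lid's bottom, 24 mm above the disc's top; z axis up. 0.12 kg.
- petri_dish: Bystander, leave alone: a loose clear petri dish with beige contents, 89 mm across, 16 mm high, behind the parts to the right. Origin at the centre of its underside.
- slide_box: Bystander, leave alone: a loose low white card box with a green stripe, 58 x 80 x 24 mm, at the back left, before the block heater. Origin at the centre of its underside, its y axis along the 80 mm side.
- timer: Bystander, leave alone: a loose white lab timer with three keys, 64 x 68 x 18 mm, near the front edge among the parts. Origin at the centre of its underside.
There are look-alikes about, which are no part of the job. What is shaped like the part that bears pan but yellow is not meant.

How it is judged (in metres and radians):
On the way, in this order (a step that is already met when the one before it is completed fails the run):
1. the pan stands on the seat of the base (horizontal distance between pan and base_seat below 0.005 m and z of pan in the frame of base_seat between 0.019 and 0.025 m and angle between pan's own z axis and vertical below 0.06 rad), for 0.2 s.
2. the fine sieve is home in the pan (horizontal distance between fine_sieve and pan below 0.005 m and z of fine_sieve in the frame of pan between 0.036 and 0.042 m and angle between fine_sieve's own z axis and vertical below 0.06 rad), for 0.2 s.
3. the coarse sieve is home in the fine sieve (horizontal distance between coarse_sieve and fine_sieve below 0.005 m and z of coarse_sieve in the frame of fine_sieve between 0.039 and 0.045 m and angle between coarse_sieve's own z axis and vertical below 0.06 rad), for 0.2 s.
4. the lid is home in the coarse sieve (horizontal distance between lid_knob and coarse_sieve below 0.005 m and z of lid_knob in the frame of coarse_sieve between 0.054 and 0.06 m and angle between lid_knob's own z axis and vertical below 0.06 rad), for 0.2 s.
At the end, for the whole second after the job is handed in: From the bottom up: pan on the seat of the base, fine sieve in the pan, coarse sieve in the fine sieve, lid in the coarse sieve; each within 5 mm of the axis of the part below, within 3 mm of its fully seated height and within 0.06 rad of upright; all released (all of step 1 and all of step 2 and all of step 3 and all of step 4); the robot touches nothing.
It fails at once if the petri dish is moved more than 30 mm (distance of petri_dish from where it was at the start of the episode above 0.03 m).
It fails at once if the slide box is moved more than 30 mm (distance of slide_box from where it was at the start of the episode above 0.03 m).
It fails at once if the timer is moved more than 30 mm (distance of timer from where it was at the start of the episode above 0.03 m).
It also fails if it takes over 128 s, if anything falls off the work surface, if the arm or the gripper's body presses on something with over 40 N, if the wrist force passes 120 N, or if a joint passes its speed limit or range.

## Robot

A 6-joint arm with a two-finger parallel gripper is mounted at the origin on a cart in front of the work surface, level with it; the furniture and walls round the work are solid. World frame = base frame: x ahead of the robot, y to its left, z up, the work surface at z = 0. Lengths are in m, angles in degrees, forces in N, time in s.
With the tool pointing down it reaches from about 0.375 to 0.9 m from the base axis. Payload 3.1 kg.
Tool frame: the origin (TCP) lies between the finger pads; the fingertips stand 22 mm ahead of it and the grasp point (between the pads) lies 3 mm ahead of it (bot.tip_extent is the distance from the TCP to the fingertips, in m); y points along the fingers, z is the direction in which the jaws open and shut, and the axes are right-handed (so a half turn about y gives the same grasp; the last joint's range is limited). The gripper opens to 87 mm and grips with 3 to 60 N. Pads are 19 mm wide; open, the fingers measure 117 mm over their backs; the gripper's body (75 mm by 190 mm) begins 51 mm behind the grasp point.
Start: joints at [-83.279, 30.224, 82.088, -0, 67.689, -10.227], TCP at [0.182, -0.598, 0.245] pointing down, gripper open.
Joint ranges: [-176.69, 176.69], [-43.24, 126.21], [12.49, 139.97], [-82, 262], [0, 151.66], [-163.58, 163.58]. Speed limits (degrees/s): [159.86, 159.86, 180, 180, 180, 180].

## Interface

Orientations are given as a 3x3 rotation matrix whose columns are the frame's x, y, z axes.
In Python, from rig import bot, eyes, models gives the robot as it stands. The module is installed in compiled form; this text tells all that it offers.
- The arm moves only by the tool arm_command, never from a script. Its arguments are lists of equal length, an entry for each row: "translation": the shift along the tool's x, y, z each as a share of 0.08 m, from -1 to 1, a list of three; "rotation": the turn, a rotation vector about the tool's x, y, z each as a share of 60 degrees, from -1 to 1, a list of three; "grip": the closure, from -1 (fully open) to 1 (shut), so that 0 is half open. In form: {"translation": [[x, y, z], ...], "rotation": [[rx, ry, rz], ...], "grip": [grip, ...]}. A call has 1 to 5 rows; each row is the pose to reach, as a shift and turn from the pose commanded when the call began, along the tool's axes at that moment; what a row does not reach only later rows make up. A row lasts 1/10 s, in which the tool goes at most 50 mm and 8.59 degrees, less where a joint would pass 70% of its speed; a pose out of reach is approached as far as the arm can. A call with a number of a shift or a turn outside -1 to 1 is refused whole. A call with a gripper value outside its range is refused whole. The fingers move at their own pace and stop on an object; the grip force is fixed at half the most. Time passes only in rows, so rows that repeat a pose let the fingers close. It gives the time, the measured TCP pose, the force and the opening at its end, in the units of the state.
- bot.read_state(): the state, without advancing time (a new reading comes with each control period).
- eyes.capture(name): name is "scene" or "top" or "wrist"; returns a dict with "image" (384x512x3 uint8, blue, green, red), "mtx" (3x3 intrinsics, pixels), "dist_coeffs" ([k1, k2, p1, p2, k3] as OpenCV has them; the pictures are not rectified), "rvec" (rotation vector, rad) and "tvec" (3), from world to camera coordinates, as OpenCV has them; the wrist camera has in their place "hand_eye" (4x4, takes a point from camera to tool coordinates, whose origin is the TCP and whose axes are the tool frame's). Camera axes: x right, y down, z forward; pixel columns grow to the right and rows downward; lengths in m; the calibration is good to about 2 mm. A picture is of the moment at which its call begins: read the wrist's pose just before it. There is no depth.
- bot.hand_in(): hands the job in, once; it reports no verdict.
Trained networks look in the newest picture that a camera, given by its name, has taken for a name from the list of things; names that differ only in an ending like _2 or _b are one class to them, and where a whole thing is asked for, a point or a joint stands for the part that bears it (a point fixed in the world has none). Each returns a list of dicts, best first, with "conf" (0 to 1); they miss things now and then, are a little off and sometimes report something else, mostly with a low value. They report only what shows in the picture. A call takes as long as a camera call. They do not tell look-alikes from the thing itself.
- models.recognise(camera, thing): "extent" ([left, top, right, bottom] as shares, 0 to 1, of the picture: columns of its width, rows of its height, round what is visible of it).
- models.spot_point(camera, thing): "point" ([column, row] as shares, 0 to 1, of the picture: columns of its width, rows of its height: a listed point, or the origin of a listed thing).
The state is a dict: "time_s": time; "joint_positions": joint angles; "qvel": joint speeds; "tau": joint torques, N m; "position": TCP position; "tcp_rot": TCP orientation; "force": force on the tool from outside, world axes, zero at the start; "moment": the same for the moment, N m; "opening": opening from 0.0 (shut) to 1.0 (fully open).
Only numpy, scipy, OpenCV 4.12 (cv2) and the standard library are available. Lean on these libraries where they do the work, as an engineer would, in place of code of your own. Each camera call takes 0.05 s, during which the arm holds its last target. There are 200 camera calls.

## Working session

There is one attempt and no reset: what is moved stays moved. The work goes in short steps, Python scripts to look and compute and a tool call to move; the robot and the scene stay as the last step left them, time stands still between calls to the robot, and variables do not carry over. Pictures are saved under pics/ and viewed, about 12 in all and at most 16, crops included, and the job is handed in when it is done.

Besides the shell and the picture viewer there is one more tool, called after "Call:" by a JSON object that holds its "api" and its "payload". arm_command: Moves the arm, as the interface text tells. Shift numbers are shares of 0.08 m and turn numbers shares of 60 degrees, none past 1 either way. Its arguments: {"type":"object","properties":{"translation":{"type":"array"},"rotation":{"type":"array"},"grip":{"type":"array"}},"required":["translation","rotation","grip"]}

```bash
mkdir -p pics; cat > h.py <<'E'
import numpy as np, cv2
from rig import bot, eyes, models
def snap(n, f=None):
    c=eyes.capture(n)
    if f: cv2.imwrite(f,c["image"])
    return c
def cam(c, st=None):
    """camera->world R,t"""
    if "rvec" in c:
        R=cv2.Rodrigues(np.array(c["rvec"],float))[0]; return R.T, -R.T@np.array(c["tvec"],float).ravel()
    H=np.array(c["hand_eye"]); T=np.eye(4); T[:3,:3]=st["tcp_rot"]; T[:3,3]=st["position"]
    M=T@H; return M[:3,:3],M[:3,3]
def px2w(c,uv,z,st=None):
    R,t=cam(c,st)
    p=cv2.undistortPoints(np.array([[uv]],float),np.array(c["mtx"],float),np.array(c["dist_coeffs"],float)).ravel()
    d=R@np.array([p[0],p[1],1]); return t+d*(z-t[2])/d[2]
def w2px(c,P,st=None):
    R,t=cam(c,st); q=R.T@(np.array(P,float)-t)
    return cv2.projectPoints(q.reshape(1,3),np.zeros(3),np.zeros(3),np.array(c["mtx"],float),np.array(c["dist_coeffs"],float))[0].ravel()
E
python3 - <<'E'
from h import *
st=bot.read_state(); print(np.round(st["tcp_rot"],3).tolist(),st["position"],st["opening"],st["time_s"],bot.tip_extent)
Z={"base_seat":.026,"pan":.022,"fine_sieve":.025,"coarse_sieve":.025,"lid_knob":.04,"petri_dish":0,"slide_box":0,"timer":0}
for n in ("top","scene"):
    c=snap(n,f"pics/{n}.png")
    print(n, cam(c)[1])
    for k,z in Z.items():
        for d in models.spot_point(n,k)[:4]:
            uv=np.array(d["point"])*[512,384]
            print(k,round(d["conf"],2),uv.round(),px2w(c,uv,z)[:2].round(3))
E
python3 -c "
import cv2
for n in ('top','scene'):
    cv2.imwrite(f'pics/{n}_b.png',cv2.resize(cv2.imread(f'pics/{n}.png'),(800,600),interpolation=cv2.INTER_CUBIC))"
```

```text
[[-0.957, -0.0, 0.291], [-0.291, 0.002, -0.957], [-0.0, -1.0, -0.002]] [ 0.18211437 -0.59715007  0.24355615] 1.0006282470800567 0.0 0.022
top [0.3548625  0.16026708 1.47146032]
base_seat 0.72 [243. 209.] [0.479 0.182]
pan 0.79 [114. 177.] [0.571 0.601]
pan 0.52 [252. 168.] [0.616 0.158]
fine_sieve 0.76 [393. 222.] [ 0.454 -0.293]
coarse_sieve 0.54 [293. 220.] [0.449 0.022]
lid_knob 0.56 [338. 212.] [ 0.479 -0.116]
petri_dish 0.95 [346. 159.] [ 0.656 -0.151]
petri_dish 0.75 [317. 249.] [ 0.361 -0.057]
slide_box 0.63 [225. 166.] [0.621 0.248]
timer 0.67 [317. 248.] [ 0.365 -0.057]
scene [0.04332697 0.96154029 0.95013685]
base_seat 0.56 [321. 188.] [ 0.346 -0.027]
pan 0.74 [150. 307.] [0.561 0.615]
pan 0.59 [231. 191.] [0.607 0.129]
fine_sieve 0.8 [325. 137.] [ 0.445 -0.312]
coarse_sieve 0.77 [286. 188.] [0.454 0.028]
lid_knob 0.54 [295. 158.] [ 0.487 -0.116]
lid_knob 0.35 [284. 185.] [0.456 0.035]
petri_dish 0.52 [259. 153.] [ 0.641 -0.128]
timer 0.63 [209. 216.] [0.621 0.247]
timer 0.62 [321. 188.] [ 0.354 -0.053]
```

View pics/top_b.png

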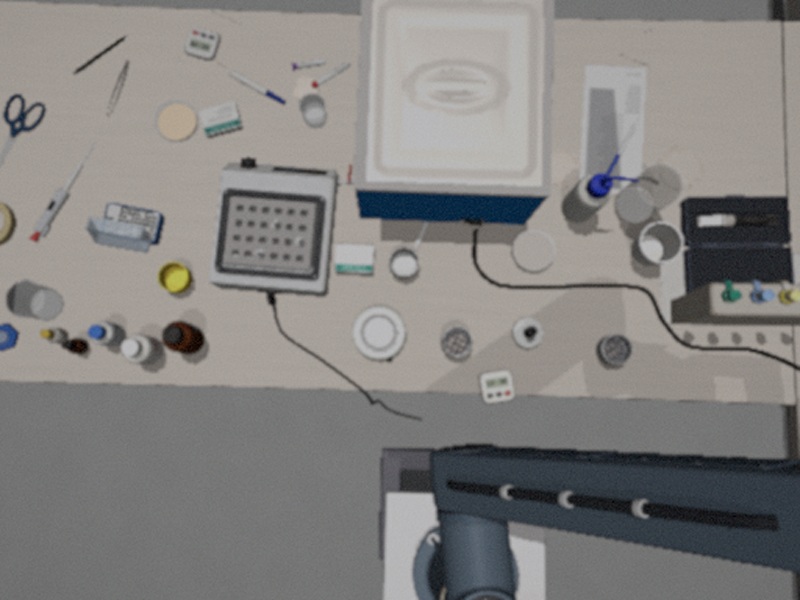

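View pics/scene_b.png

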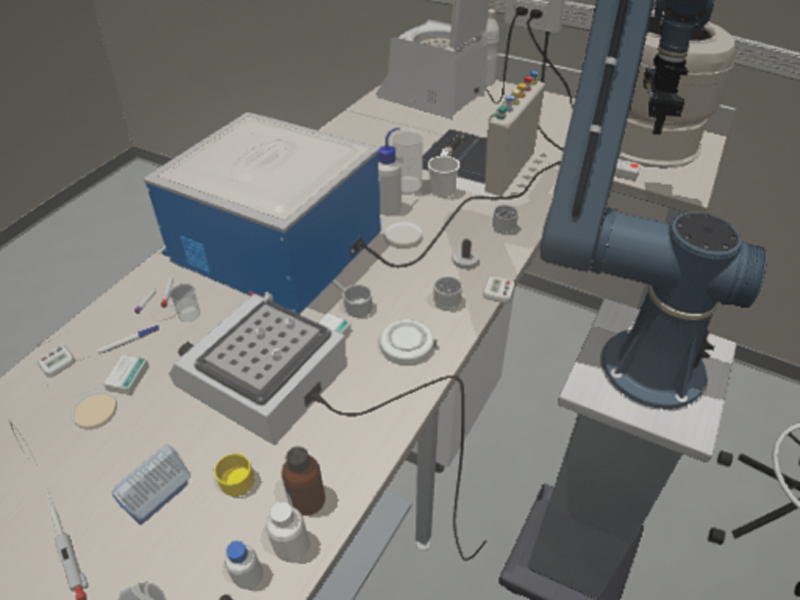

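Call:
{"api": "arm_command", "payload": {"translation": [[0,0,0],[0,0,0],[0,0,0]], "rotation": [[0,0.141,0],[0,0.282,0],[0,0.282,0]], "grip": [-1,-1,-1]}}

```text
time_s: 1.2
position: [0.1822, -0.5979, 0.2446]
tcp_rot: [[-1.0, 0.0, 0.001], [-0.001, -0.0, -1.0], [-0.0, -1.0, 0.0]]
force: [0.5, 1.0, 0.5]
opening: 1.001
```

Call:
{"api": "arm_command", "payload": {"translation": [[-1,0,-1],[-1,0,-1],[-1,0,-1],[-1,0,-1]], "rotation": [[0,0,0],[0,0,0],[0,0,0],[0,0,0]], "grip": [-1,-1,-1,-1]}}

```text
time_s: 1.6
position: [0.2636, -0.5161, 0.2447]
tcp_rot: [[-1.0, -0.0, 0.006], [-0.006, 0.0, -1.0], [0.0, -1.0, -0.0]]
force: [-0.9, 0.1, -0.8]
opening: 0.999
```

Call:
{"api": "arm_command", "payload": {"translation": [[-1,0,-1],[-1,0,-1],[-1,0,-1],[-1,0,-1]], "rotation": [[0,0,0],[0,0,0],[0,0,0],[0,0,0]], "grip": [-1,-1,-1,-1]}}

```text
time_s: 2.0
position: [0.3427, -0.4378, 0.2448]
tcp_rot: [[-1.0, -0.0, 0.004], [-0.004, -0.001, -1.0], [0.0, -1.0, 0.001]]
force: [-0.4, -1.0, -0.2]
opening: 0.998
```

Call:
{"api": "arm_command", "payload": {"translation": [[-1,0,-1],[-1,0,-1],[-1,0,-1],[-1,0,-1]], "rotation": [[0,0,0],[0,0,0],[0,0,0],[0,0,0]], "grip": [-1,-1,-1,-1]}}

```text
time_s: 2.4
position: [0.4225, -0.3586, 0.2446]
tcp_rot: [[-1.0, -0.0, 0.003], [-0.003, -0.002, -1.0], [0.0, -1.0, 0.002]]
force: [-0.3, -0.6, 0.0]
opening: 1.002
```

```bash
cat >> h.py <<'E'
Z={"base_seat":.026,"pan":.022,"fine_sieve":.025,"coarse_sieve":.025,"lid_knob":.04}
def wrist(f,names):
    st=bot.read_state(); c=snap("wrist",f); p=np.array(st["position"])
    print("t",round(st["time_s"],2),"tcp",p.round(4),"open",round(st["opening"],3),"F",np.round(st["force"],1))
    for k in names:
        for d in models.spot_point("wrist",k)[:3]:
            uv=np.array(d["point"])*[512,384]; w=px2w(c,uv,Z[k],st)
            print(k,round(d["conf"],2),uv.round(),w[:2].round(4),"shift xyz-tool",(np.array(st["tcp_rot"]).T@(w-p)/.08).round(3))
    return c,st
E
python3 - <<'E'
from h import *
c,st=wrist("pics/w1.png",["fine_sieve","coarse_sieve","lid_knob"])
print(np.round(c["hand_eye"],3).tolist(), np.round(st["tcp_rot"],3).tolist(), np.round(st["joint_positions"],1))
E
```

```text
t 2.4 tcp [ 0.4225 -0.3586  0.2446] open 1.002 F [-0.3 -0.6  0. ]
fine_sieve 0.78 [203. 151.] [ 0.4472 -0.2961] shift xyz-tool [-0.311  2.744 -0.785]
lid_knob 0.77 [ 39. 123.] [ 0.4796 -0.1244] shift xyz-tool [-0.723  2.553 -2.929]
[[0.0, 0.965, 0.262, -0.071], [-0.001, -0.262, 0.965, -0.139], [1.0, -0.0, 0.001, 0.001], [0.0, 0.0, 0.0, 1.0]] [[-1.0, -0.0, 0.003], [-0.003, -0.002, -1.0], [0.0, -1.0, 0.002]] [-51.9  24.7  92.4  -0.1  62.8  38. ]
```

View pics/w1.png

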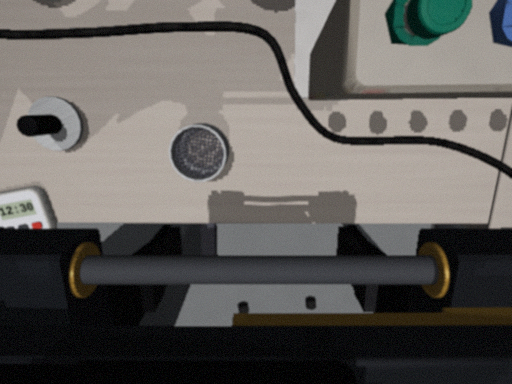

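Call:
{"api": "arm_command", "payload": {"translation": [[0,-1,-1],[0,-1,-1],[0,-1,-1]], "rotation": [[0,0,0],[0,0,0],[0,0,0]], "grip": [-1,-1,-1]}}

```text
time_s: 2.9
position: [0.422, -0.2775, 0.3278]
tcp_rot: [[-1.0, 0.004, 0.0], [-0.0, -0.003, -1.0], [-0.004, -1.0, 0.003]]
force: [0.1, -1.0, 0.4]
opening: 1.001
```

Call:
{"api": "arm_command", "payload": {"translation": [[0,0,-1],[0,0,-1]], "rotation": [[0,0,0],[0,0,0]], "grip": [-1,-1]}}

```text
time_s: 3.1
position: [0.4211, -0.1972, 0.3246]
tcp_rot: [[-1.0, -0.0, -0.001], [0.001, 0.0, -1.0], [0.0, -1.0, -0.0]]
force: [1.2, 0.8, -0.6]
opening: 0.998
```

Call:
{"api": "arm_command", "payload": {"translation": [[0,0,-1],[0,0,-1]], "rotation": [[0,0,0],[0,0,0]], "grip": [-1,-1]}}

```text
time_s: 3.3
position: [0.4209, -0.1166, 0.3241]
tcp_rot: [[-1.0, -0.001, -0.001], [0.001, 0.001, -1.0], [0.001, -1.0, -0.001]]
force: [0.4, -0.6, 0.1]
opening: 0.998
```

Call:
{"api": "arm_command", "payload": {"translation": [[0,0,-1],[0,0,-1]], "rotation": [[0,0,0],[0,0,0]], "grip": [-1,-1]}}

```text
time_s: 3.5
position: [0.4212, -0.0367, 0.3242]
tcp_rot: [[-1.0, -0.001, -0.0], [0.0, 0.0, -1.0], [0.001, -1.0, -0.0]]
force: [-0.4, 0.5, -0.8]
opening: 0.997
```

Call:
{"api": "arm_command", "payload": {"translation": [[0,0,-1],[0,0,-1]], "rotation": [[0,0,0],[0,0,0]], "grip": [-1,-1]}}

```text
time_s: 3.7
position: [0.4216, 0.0433, 0.3243]
tcp_rot: [[-1.0, -0.0, -0.0], [0.0, 0.0, -1.0], [0.0, -1.0, -0.0]]
force: [0.0, -0.2, -0.1]
opening: 0.999
```

Call:
{"api": "arm_command", "payload": {"translation": [[0,0,-1],[0,0,-1],[0,0,-1]], "rotation": [[0,0,0],[0,0,0],[0,0,0]], "grip": [-1,-1,-1]}}

```text
time_s: 4.0
position: [0.422, 0.1239, 0.3242]
tcp_rot: [[-1.0, 0.0, 0.004], [-0.004, 0.0, -1.0], [-0.0, -1.0, -0.0]]
force: [-0.5, -1.3, 0.5]
opening: 0.998
```

```bash
python3 - <<'E'
from h import *
c,st=wrist("pics/w2.png",["pan","base_seat","coarse_sieve","fine_sieve"])
print(np.round(st["tcp_rot"],3).tolist(), np.round(st["joint_positions"],1))
E
```

```text
t 4.0 tcp [0.422  0.1239 0.3242] open 0.998 F [-0.5 -1.3  0.5]
base_seat 0.96 [216. 128.] [0.4687 0.1824] shift xyz-tool [-0.586  3.728 -0.727]
coarse_sieve 0.69 [327. 141.] [0.4511 0.028 ] shift xyz-tool [-0.358  3.739  1.201]
[[-1.0, 0.0, 0.004], [-0.004, 0.0, -1.0], [-0.0, -1.0, -0.0]] [  1.7   9.8 101.    0.   69.2  91.5]
```

View pics/w2.png

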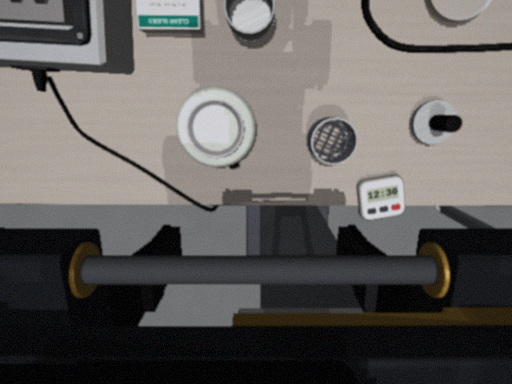

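Call:
{"api": "arm_command", "payload": {"translation": [[-1,0.5,0],[-1,0.5,0],[-1,0.5,0]], "rotation": [[0,0,0],[0,0,0],[0,0,0]], "grip": [-1,-1,-1]}}

```text
time_s: 4.55
position: [0.5056, 0.1201, 0.2821]
tcp_rot: [[-1.0, -0.001, -0.003], [0.003, -0.001, -1.0], [0.001, -1.0, 0.001]]
force: [-0.2, -0.2, 0.3]
opening: 0.999
```

Call:
{"api": "arm_command", "payload": {"translation": [[-0.5,0.5,-0.4],[-0.5,0.5,-0.4],[-0.5,0.5,-0.4],[-0.5,0.5,-0.4]], "rotation": [[0,0,0],[0,0,0],[0,0,0],[0,0,0]], "grip": [-1,-1,-1,-1]}}

```text
time_s: 4.95
position: [0.541, 0.1535, 0.2449]
tcp_rot: [[-1.0, -0.001, 0.0], [-0.0, -0.001, -1.0], [0.001, -1.0, 0.001]]
force: [-0.7, -0.7, 0.5]
opening: 1.001
```

```bash
python3 - <<'E'
from h import *
c,st=wrist("pics/w3.png",["pan"])
print(np.round(st["tcp_rot"],3).tolist(), np.round(st["joint_positions"],1))
for uv in ((256,100),(256,150),(256,200)): print(uv,px2w(c,uv,0,st).round(3),px2w(c,uv,.044,st).round(3))
E
```

```text
t 4.95 tcp [0.541  0.1535 0.2449] open 1.001 F [-0.7 -0.7  0.5]
pan 0.97 [273. 107.] [0.6146 0.1364] shift xyz-tool [-0.924  2.785  0.212]
[[-1.0, -0.001, 0.0], [-0.0, -0.001, -1.0], [0.001, -1.0, 0.001]] [ 4.5 25.4 91.1 -0.  63.5 94.5]
(256, 100) [0.622 0.156 0.   ] [0.621 0.155 0.044]
(256, 150) [0.564 0.156 0.   ] [0.569 0.155 0.044]
(256, 200) [0.5   0.156 0.   ] [0.513 0.156 0.044]
```

View pics/w3.png

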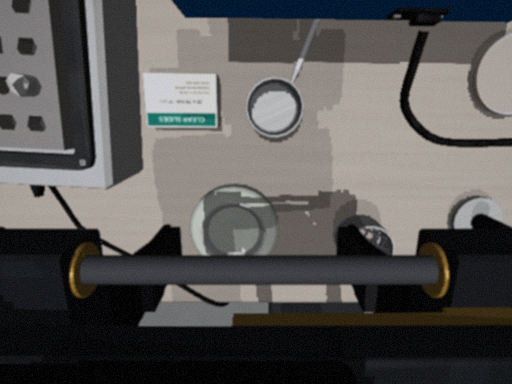

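```bash
python3 - <<'E'
import cv2
a=cv2.imread("pics/w3.png")[0:150,130:340]; cv2.imwrite("pics/w3c.png",cv2.resize(a,None,fx=3.8,fy=3.8,interpolation=cv2.INTER_CUBIC))
E
python3 - <<'E'
from h import *
st=bot.read_state(); c=snap("wrist")
for n,uv,z in (("boxR",(217,100),.024),("boxR low",(218,128),.0),("panL",(247,107),.044),("panR",(303,107),.044),("pan top back",(275,77),.044),("pan top front",(275,135),.044),("blue box bottom",(275,16),0)):
    print(n,px2w(c,uv,z,st).round(3))
E
```

```text
boxR [0.623 0.199 0.024]
boxR low [0.591 0.202 0.   ]
panL [0.615 0.165 0.044]
panR [0.615 0.106 0.044]
pan top back [0.645 0.136 0.044]
pan top front [0.586 0.135 0.044]
blue box bottom [0.712 0.135 0.   ]
```

View pics/w3c.png

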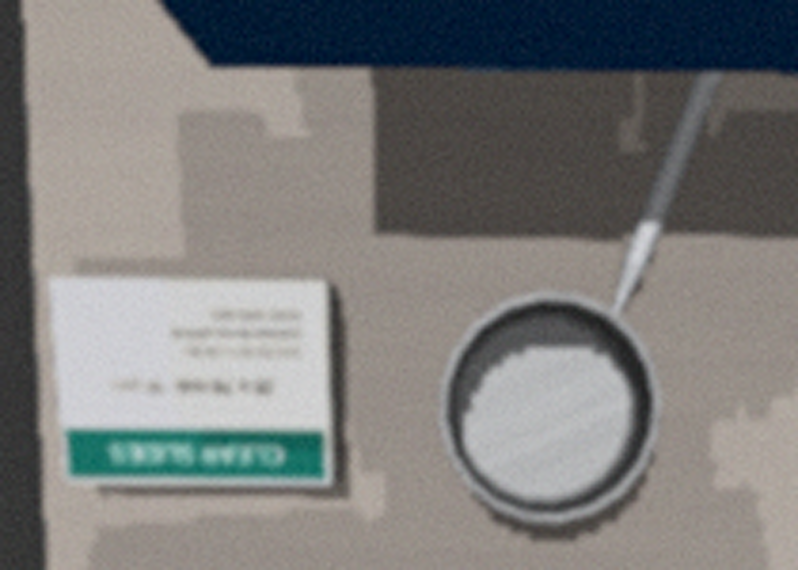

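Call:
{"api": "arm_command", "payload": {"translation": [[-0.93,0.8,0.225],[-0.93,0.8,0.225],[-0.93,0.8,0.225],[-0.93,0.8,0.225]], "rotation": [[0,0,0],[0,0,0],[0,0,0],[0,0,0]], "grip": [-0.85,-0.85,-0.85,-0.85]}}

```text
time_s: 5.5
position: [0.6155, 0.1357, 0.1797]
tcp_rot: [[-1.0, -0.003, -0.001], [0.001, -0.0, -1.0], [0.003, -1.0, 0.0]]
force: [-1.6, 0.5, -0.2]
opening: 0.927
```

```bash
python3 - <<'E'
from h import *
c,st=wrist("pics/w4.png",["pan"])
print(w2px(c,[.6155,.1355,.044],st), w2px(c,[.6155,.1665,.044],st))
E
```

```text
t 5.5 tcp [0.6155 0.1357 0.1797] open 0.927 F [-1.6  0.5 -0.2]
pan 0.6 [253. 186.] [0.6142 0.1406] shift xyz-tool [ 0.01   1.972 -0.062]
[258.06420767 190.30328234] [223.79928038 190.33181465]
```

View pics/w4.png

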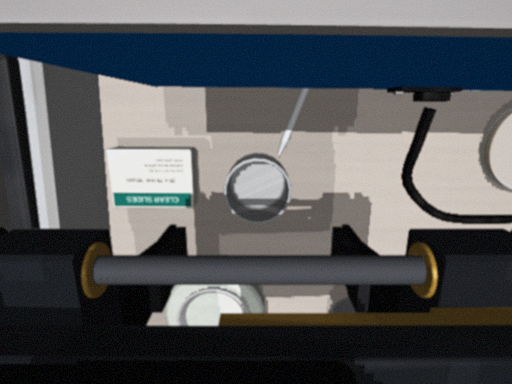

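Call:
{"api": "arm_command", "payload": {"translation": [[0,0.4,0],[0,0.88,0],[0,0.88,0]], "rotation": [[0,0,0],[0,0,0],[0,0,0]], "grip": [-0.85,-0.85,-0.85]}}

```text
time_s: 5.9
position: [0.6121, 0.1367, 0.1083]
tcp_rot: [[-1.0, -0.008, 0.001], [-0.001, -0.0, -1.0], [0.008, -1.0, 0.0]]
force: [-1.1, 0.2, -0.4]
opening: 0.921
```

```bash
python3 - <<'E'
from h import *
c,st=wrist("pics/w5.png",["pan"])
print(w2px(c,[.6155,.1355,.044],st))
E
```

```text
t 5.9 tcp [0.6121 0.1367 0.1083] open 0.921 F [-1.1  0.2 -0.4]
pan 0.62 [258. 203.] [0.6147 0.1365] shift xyz-tool [-0.04   1.079  0.002]
[259.29665208 211.30302204]
```

View pics/w5.png

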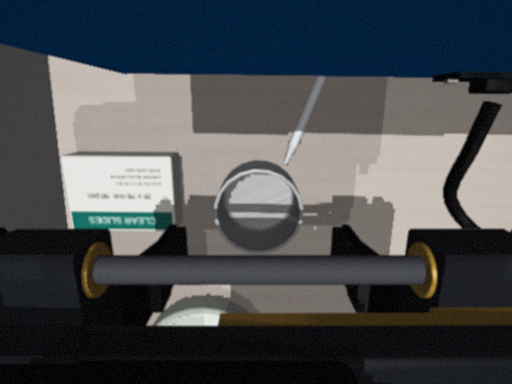

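Call:
{"api": "arm_command", "payload": {"translation": [[0,0.4,0],[0,0.86,0],[0,0.86,0],[0,0.86,0]], "rotation": [[0,0,0],[0,0,0],[0,0,0],[0,0,0]], "grip": [-0.85,-0.85,-0.85,-0.85]}}

```text
time_s: 6.4
position: [0.6174, 0.1366, 0.0436]
tcp_rot: [[-1.0, 0.003, 0.001], [-0.001, 0.0, -1.0], [-0.003, -1.0, -0.0]]
force: [1.1, 0.6, 0.8]
opening: 0.923
```

Call:
{"api": "arm_command", "payload": {"translation": [[0,0,0],[0,0,0],[0,0,0],[0,0,0],[0,0,0]], "rotation": [[0,0,0],[0,0,0],[0,0,0],[0,0,0],[0,0,0]], "grip": [1,1,1,1,1]}}

```text
time_s: 6.9
position: [0.6172, 0.1366, 0.043]
tcp_rot: [[-1.0, 0.003, 0.001], [-0.001, 0.0, -1.0], [-0.003, -1.0, -0.0]]
force: [-1.4, -0.5, 7.0]
opening: 0.699
```

Call:
{"api": "arm_command", "payload": {"translation": [[0,-0.4,0],[0,-1,0],[0,-1,0],[0,-1,0]], "rotation": [[0,0,0],[0,0,0],[0,0,0],[0,0,0]], "grip": [1,1,1,1]}}

```text
time_s: 7.3
position: [0.6168, 0.1364, 0.1227]
tcp_rot: [[-1.0, 0.003, 0.0], [-0.0, 0.0, -1.0], [-0.003, -1.0, -0.0]]
force: [-0.3, -0.0, -1.1]
opening: 0.706
```

```bash
python3 - <<'E'
from h import *
c,st=wrist("pics/w6.png",["pan"])
p=np.array(st["position"]); print(np.round(st["tcp_rot"],3).tolist())
for dz in (0,.006,.01): print(dz,w2px(c,p+[0,0,dz],st), w2px(c,p+[0,.031,dz],st), w2px(c,p+[.031,0,dz],st), w2px(c,p+[-.031,0,dz],st))
E
```

```text
t 7.3 tcp [0.6168 0.1364 0.1227] open 0.706 F [-0.3 -0.  -1.1]
pan 0.69 [258. 247.] [0.5777 0.1364] shift xyz-tool [0.492 1.257 0.   ]
[[-1.0, 0.003, 0.0], [-0.0, 0.0, -1.0], [-0.003, -1.0, -0.0]]
0 [257.25066857 260.04735662] [193.71999266 260.01550163] [257.19517886 198.89453193] [257.30150139 314.95955303]
0.006 [257.19996622 265.92688689] [191.17606275 265.8910382 ] [257.13910762 202.57592891] [257.25548599 322.56100263]
0.01 [257.16389944 270.10972139] [189.36654474 270.07077905] [257.09906185 205.2053263 ] [257.22287409 327.94915573]
```

View pics/w6.png

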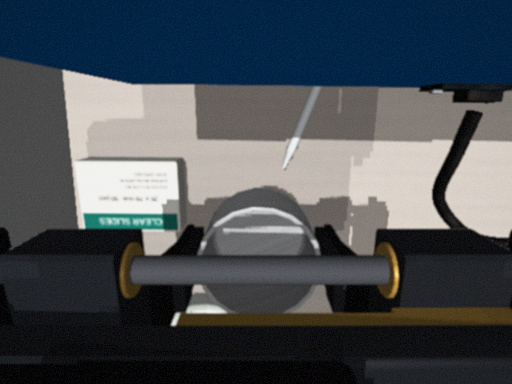

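Call:
{"api": "arm_command", "payload": {"translation": [[0.86,-0.41,-0.18],[0.86,-0.41,-0.18],[0.86,-0.41,-0.18]], "rotation": [[0,0,0],[0,0,0],[0,0,0]], "grip": [1,1,1]}}

```text
time_s: 7.7
position: [0.5422, 0.1514, 0.153]
tcp_rot: [[-1.0, -0.008, 0.002], [-0.002, -0.0, -1.0], [0.008, -1.0, 0.0]]
force: [1.0, -0.0, -0.8]
opening: 0.699
```

Call:
{"api": "arm_command", "payload": {"translation": [[0.86,-0.41,-0.18],[0.86,-0.41,-0.18],[0.86,-0.41,-0.18]], "rotation": [[0,0,0],[0,0,0],[0,0,0]], "grip": [1,1,1]}}

```text
time_s: 8.0
position: [0.4749, 0.1656, 0.1864]
tcp_rot: [[-1.0, -0.005, 0.002], [-0.002, -0.0, -1.0], [0.005, -1.0, 0.0]]
force: [-0.1, 0.2, -1.1]
opening: 0.701
```

Call:
{"api": "arm_command", "payload": {"translation": [[0.86,-0.41,-0.18],[0.86,-0.41,-0.18],[0.86,-0.41,-0.18],[0.86,-0.41,-0.18]], "rotation": [[0,0,0],[0,0,0],[0,0,0],[0,0,0]], "grip": [1,1,1,1]}}

```text
time_s: 8.4
position: [0.4113, 0.1795, 0.2194]
tcp_rot: [[-1.0, 0.002, 0.001], [-0.001, -0.0, -1.0], [-0.002, -1.0, 0.0]]
force: [1.1, 0.0, -0.3]
opening: 0.699
```

```bash
python3 - <<'E'
from h import *
c,st=wrist("pics/w7.png",["base_seat"])
im=c["image"].copy()
# overlay candidate circles: collar top (z .034, r 36) about the spot, for a check
d=models.spot_point("wrist","base_seat")[0]; w=px2w(c,np.array(d["point"])*[512,384],.026,st)
for r,z,col in ((.036,.034,(0,0,255)),(.055,.024,(255,0,0))):
    for a in np.linspace(0,2*np.pi,60):
        u=w2px(c,[w[0]+r*np.cos(a),w[1]+r*np.sin(a),z],st).round().astype(int)
        if 0<=u[0]<512 and 0<=u[1]<384: im[u[1],u[0]]=col
cv2.imwrite("pics/w7o.png",cv2.resize(im[60:270,100:380],None,fx=2.8,fy=2.8,interpolation=cv2.INTER_NEAREST))
E
```

```text
t 8.4 tcp [0.4113 0.1795 0.2194] open 0.699 F [ 1.1  0.  -0.3]
base_seat 0.84 [255. 126.] [0.4662 0.1827] shift xyz-tool [-0.681  2.419 -0.04 ]
```

View pics/w7o.png

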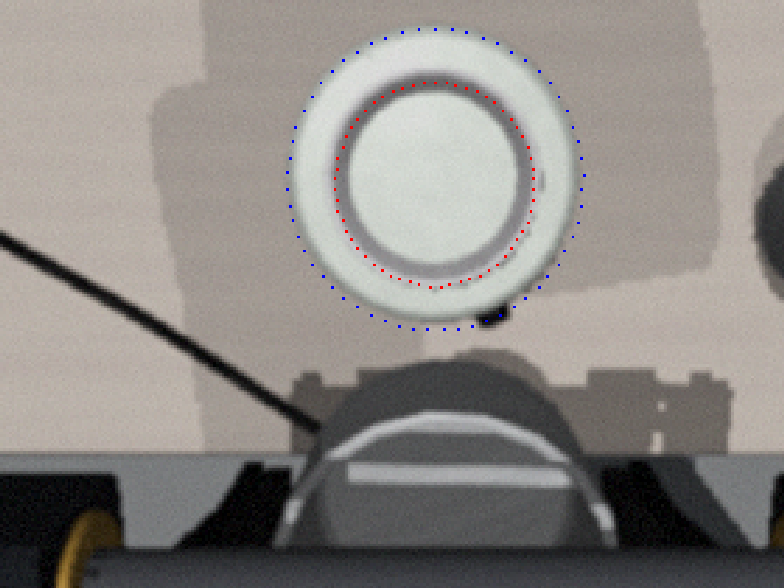

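Call:
{"api": "arm_command", "payload": {"translation": [[-0.765,0.5,-0.045],[-0.765,1,-0.045],[-0.765,1,-0.045],[-0.765,1,-0.045]], "rotation": [[0,0,0],[0,0,0],[0,0,0],[0,0,0]], "grip": [1,1,1,1]}}

```text
time_s: 8.95
position: [0.4705, 0.1825, 0.1374]
tcp_rot: [[-1.0, -0.006, -0.0], [0.0, -0.001, -1.0], [0.006, -1.0, 0.001]]
force: [-0.7, -0.1, -1.0]
opening: 0.701
```

Call:
{"api": "arm_command", "payload": {"translation": [[0,0.4,0],[0,0.72,0],[0,0.72,0],[0,0.72,0]], "rotation": [[0,0,0],[0,0,0],[0,0,0],[0,0,0]], "grip": [1,1,1,1]}}

```text
time_s: 9.35
position: [0.4714, 0.1832, 0.0838]
tcp_rot: [[-1.0, 0.002, 0.001], [-0.001, 0.0, -1.0], [-0.002, -1.0, -0.0]]
force: [0.0, 0.5, -0.9]
opening: 0.702
```

Call:
{"api": "arm_command", "payload": {"translation": [[-0.01,0.08,0],[-0.01,0.16,0],[-0.01,0.18,0],[-0.01,0.18,0]], "rotation": [[0,0,0],[0,0,0],[0,0,0],[0,0,0]], "grip": [1,1,1,1]}}

```text
time_s: 9.75
position: [0.4724, 0.1832, 0.069]
tcp_rot: [[-1.0, 0.002, 0.001], [-0.001, 0.0, -1.0], [-0.002, -1.0, -0.0]]
force: [-1.3, 0.3, 5.8]
opening: 0.7
```

Call:
{"api": "arm_command", "payload": {"translation": [[0,0,0],[0,0,0],[0,0,0],[0,0,0]], "rotation": [[0,0,0],[0,0,0],[0,0,0],[0,0,0]], "grip": [-0.85,-0.85,-0.85,-0.85]}}

```text
time_s: 10.15
position: [0.4718, 0.1831, 0.0677]
tcp_rot: [[-1.0, -0.0, 0.0], [-0.0, 0.0, -1.0], [0.0, -1.0, -0.0]]
force: [-0.2, 0.1, 0.1]
opening: 0.907
```

Call:
{"api": "arm_command", "payload": {"translation": [[0,-0.5,0],[0,-1,0],[0,-1,0]], "rotation": [[0,0,0],[0,0,0],[0,0,0]], "grip": [-1,-1,-1]}}

```text
time_s: 10.45
position: [0.475, 0.1837, 0.1517]
tcp_rot: [[-1.0, 0.01, 0.001], [-0.001, 0.001, -1.0], [-0.01, -1.0, -0.001]]
force: [0.8, 0.7, 0.7]
opening: 0.991
```

Call:
{"api": "arm_command", "payload": {"translation": [[0.75,-1,0],[0.75,-1,0],[0.75,-1,0],[0.75,-1,0]], "rotation": [[0,0,0],[0,0,0],[0,0,0],[0,0,0]], "grip": [-1,-1,-1,-1]}}

```text
time_s: 10.85
position: [0.4118, 0.1832, 0.2281]
tcp_rot: [[-1.0, 0.002, 0.001], [-0.001, 0.0, -1.0], [-0.002, -1.0, -0.0]]
force: [0.2, 0.2, 0.1]
opening: 1.0
```

```bash
cat >> h.py <<'E'
def overlay(c,st,circ,box,f,s=2.8):
    """draw circles (x,y,r,z) on the picture, crop box l,t,r,b"""
    im=c["image"]; l,t,r_,b=box; im=cv2.resize(im[t:b,l:r_],None,fx=s,fy=s,interpolation=cv2.INTER_CUBIC)
    for x,y,r,z in circ:
        p=[(w2px(c,[x+r*np.cos(a),y+r*np.sin(a),z],st)-[l,t])*s for a in np.linspace(0,2*np.pi,72)]
        for u in p: cv2.circle(im,tuple(int(v) for v in u),1,(0,0,255),-1)
    cv2.imwrite(f,im)
E
python3 - <<'E'
from h import *
c,st=wrist("pics/w8.png",["base_seat","pan"])
overlay(c,st,[(.469,.183,.031,.070),(.469,.183,.036,.034)],(100,60,380,270),"pics/w8o.png")
E
```

```text
t 10.85 tcp [0.4118 0.1832 0.2281] open 1.0 F [0.2 0.2 0.1]
pan 0.97 [257. 120.] [0.4727 0.1848] shift xyz-tool [-0.755  2.577 -0.019]
```

View pics/w8o.png

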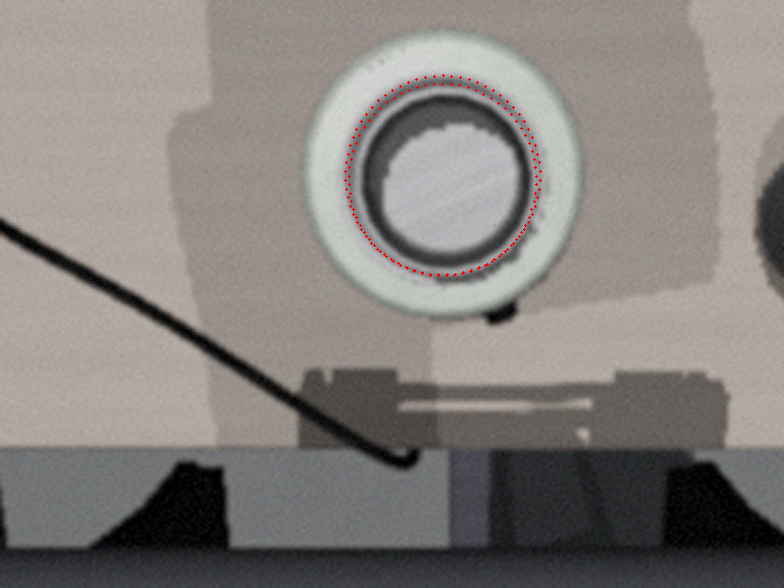

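```bash
python3 - <<'E'
from h import *
st=bot.read_state(); c=snap("wrist")
uv=(100+447/2.8,60+181.5/2.8)
for z in (.066,.07,.074): 
  w=px2w(c,uv,z,st); print(z,w.round(4),[ (w2px(c,w+[0,s*.0285,0],st)-w2px(c,w,st)).round(1) for s in(1,-1)])
print(w2px(c,[.469,.183,.07],st))
E
```

```text
0.066 [0.469  0.1812 0.066 ] [array([-30.5,   0. ]), array([30.5,  0. ])]
0.07 [0.4692 0.1812 0.07  ] [array([-30.9,   0. ]), array([30.9,  0. ])]
0.074 [0.4694 0.1812 0.074 ] [array([-31.4,   0. ]), array([31.3,  0. ])]
[257.70976371 125.01030124]
```

Call:
{"api": "arm_command", "payload": {"translation": [[0,0,1],[0,0,1]], "rotation": [[0,0,0],[0,0,0]], "grip": [-1,-1]}}

```text
time_s: 11.25
position: [0.4119, 0.1021, 0.2266]
tcp_rot: [[-1.0, -0.002, 0.003], [-0.003, -0.001, -1.0], [0.002, -1.0, 0.001]]
force: [-0.7, -0.0, -0.3]
opening: 1.0
```

Call:
{"api": "arm_command", "payload": {"translation": [[0,0,1],[0,0,1]], "rotation": [[0,0,0],[0,0,0]], "grip": [-1,-1]}}

```text
time_s: 11.45
position: [0.4122, 0.0207, 0.2267]
tcp_rot: [[-1.0, -0.002, -0.001], [0.001, -0.0, -1.0], [0.002, -1.0, 0.0]]
force: [-0.3, -0.6, 0.3]
opening: 1.003
```

Call:
{"api": "arm_command", "payload": {"translation": [[0,0,1],[0,0,1]], "rotation": [[0,0,0],[0,0,0]], "grip": [-1,-1]}}

```text
time_s: 11.65
position: [0.4124, -0.0599, 0.2268]
tcp_rot: [[-1.0, -0.001, -0.001], [0.001, -0.0, -1.0], [0.001, -1.0, 0.0]]
force: [0.5, 0.5, -1.0]
opening: 0.999
```

Call:
{"api": "arm_command", "payload": {"translation": [[0,0,1],[0,0,1]], "rotation": [[0,0,0],[0,0,0]], "grip": [-1,-1]}}

```text
time_s: 11.85
position: [0.4124, -0.1404, 0.2268]
tcp_rot: [[-1.0, -0.0, -0.002], [0.002, -0.0, -1.0], [0.0, -1.0, 0.0]]
force: [-0.0, 0.8, 0.5]
opening: 1.0
```

Call:
{"api": "arm_command", "payload": {"translation": [[-0.2,0,1],[-0.2,0,1],[-0.2,0,1]], "rotation": [[0,0,0],[0,0,0],[0,0,0]], "grip": [-1,-1,-1]}}

```text
time_s: 12.15
position: [0.4299, -0.2223, 0.2268]
tcp_rot: [[-1.0, 0.002, -0.004], [0.004, -0.002, -1.0], [-0.002, -1.0, 0.002]]
force: [0.7, 0.6, 0.3]
opening: 0.999
```

Call:
{"api": "arm_command", "payload": {"translation": [[-0.25,0.6,1],[-0.25,0.6,1],[-0.25,0.6,1],[-0.25,0.6,1]], "rotation": [[0,0,0],[0,0,0],[0,0,0],[0,0,0]], "grip": [-1,-1,-1,-1]}}

```text
time_s: 12.55
position: [0.4473, -0.2963, 0.1777]
tcp_rot: [[-1.0, -0.003, -0.001], [0.001, 0.004, -1.0], [0.003, -1.0, -0.004]]
force: [-0.7, 1.2, 0.0]
opening: 1.001
```

```bash
python3 - <<'E'
from h import *
c,st=wrist("pics/w9.png",["fine_sieve"])
overlay(c,st,[(.4472,-.2961,.031,.05)],(120,70,400,280),"pics/w9o.png")
print(st["joint_positions"], w2px(c,[.4472,-.2961,.05],st))
E
```

```text
t 12.55 tcp [ 0.4473 -0.2963  0.1777] open 1.001 F [-0.7  1.2  0. ]
fine_sieve 0.6 [256. 185.] [ 0.4484 -0.2939] shift xyz-tool [-0.021  1.909 -0.022]
[-4.54743860e+01  2.88558674e+01  9.84244701e+01  2.29466116e-02
  5.30136920e+01  4.45531076e+01] [258.1438203  192.55968905]
```

View pics/w9o.png

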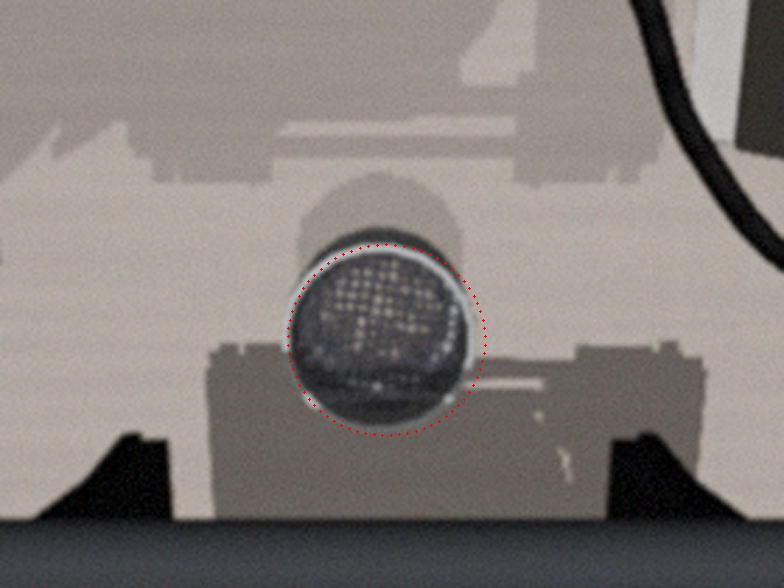

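Call:
{"api": "arm_command", "payload": {"translation": [[-0.028,0.4,-0.03],[-0.028,0.84,-0.03],[-0.028,0.84,-0.03]], "rotation": [[0,0,0],[0,0,0],[0,0,0]], "grip": [-1,-1,-1]}}

```text
time_s: 12.95
position: [0.448, -0.2908, 0.1099]
tcp_rot: [[-1.0, -0.006, 0.002], [-0.002, 0.006, -1.0], [0.006, -1.0, -0.006]]
force: [-0.4, 0.1, 0.4]
opening: 1.001
```

Call:
{"api": "arm_command", "payload": {"translation": [[0,0.4,0],[0,0.84,0],[0,0.84,0],[0,0.84,0]], "rotation": [[0,0,0],[0,0,0],[0,0,0],[0,0,0]], "grip": [-1,-1,-1,-1]}}

```text
time_s: 13.35
position: [0.4507, -0.2942, 0.0467]
tcp_rot: [[-1.0, 0.0, 0.001], [-0.001, -0.0, -1.0], [-0.0, -1.0, 0.0]]
force: [0.2, 0.5, 0.1]
opening: 0.998
```

Call:
{"api": "arm_command", "payload": {"translation": [[0,0,0],[0,0,0],[0,0,0],[0,0,0],[0,0,0]], "rotation": [[0,0,0],[0,0,0],[0,0,0],[0,0,0],[0,0,0]], "grip": [1,1,1,1,1]}}

```text
time_s: 13.85
position: [0.4505, -0.2945, 0.0462]
tcp_rot: [[-1.0, 0.001, 0.0], [-0.0, -0.0, -1.0], [-0.001, -1.0, 0.0]]
force: [-0.8, 1.7, 7.0]
opening: 0.709
```

Call:
{"api": "arm_command", "payload": {"translation": [[0,-0.4,0],[0,-1,0],[0,-1,0],[0,-1,0]], "rotation": [[0,0,0],[0,0,0],[0,0,0],[0,0,0]], "grip": [1,1,1,1]}}

```text
time_s: 14.25
position: [0.4507, -0.295, 0.1264]
tcp_rot: [[-1.0, 0.002, 0.001], [-0.001, -0.002, -1.0], [-0.002, -1.0, 0.002]]
force: [-0.3, 0.8, -1.2]
opening: 0.705
```

Call:
{"api": "arm_command", "payload": {"translation": [[0.3,-1,-1],[0.3,-1,-1],[0.3,-1,-1],[0.3,-1,-1]], "rotation": [[0,0,0],[0,0,0],[0,0,0],[0,0,0]], "grip": [1,1,1,1]}}

```text
time_s: 14.65
position: [0.4257, -0.213, 0.2055]
tcp_rot: [[-1.0, -0.0, 0.002], [-0.002, 0.0, -1.0], [0.0, -1.0, -0.0]]
force: [1.4, 0.1, -1.1]
opening: 0.705
```

Call:
{"api": "arm_command", "payload": {"translation": [[0.2,-0.2,-1],[0.2,-0.2,-1]], "rotation": [[0,0,0],[0,0,0]], "grip": [1,1]}}

```text
time_s: 14.85
position: [0.4094, -0.1338, 0.2199]
tcp_rot: [[-1.0, -0.003, -0.001], [0.001, 0.002, -1.0], [0.003, -1.0, -0.002]]
force: [0.2, -0.0, -2.4]
opening: 0.708
```

Call:
{"api": "arm_command", "payload": {"translation": [[0,0,-1],[0,0,-1]], "rotation": [[0,0,0],[0,0,0]], "grip": [1,1]}}

```text
time_s: 15.05
position: [0.4094, -0.053, 0.2199]
tcp_rot: [[-1.0, -0.003, -0.0], [0.0, 0.001, -1.0], [0.003, -1.0, -0.001]]
force: [-0.2, -0.8, -1.5]
opening: 0.707
```

Call:
{"api": "arm_command", "payload": {"translation": [[0,0,-1],[0,0,-1]], "rotation": [[0,0,0],[0,0,0]], "grip": [1,1]}}

```text
time_s: 15.25
position: [0.4099, 0.0271, 0.2198]
tcp_rot: [[-1.0, -0.003, 0.001], [-0.001, 0.001, -1.0], [0.003, -1.0, -0.001]]
force: [0.7, 0.2, -1.4]
opening: 0.709
```

Call:
{"api": "arm_command", "payload": {"translation": [[0,0,-1],[0,0,-1]], "rotation": [[0,0,0],[0,0,0]], "grip": [1,1]}}

```text
time_s: 15.45
position: [0.4104, 0.1072, 0.2198]
tcp_rot: [[-1.0, -0.002, 0.001], [-0.001, 0.0, -1.0], [0.002, -1.0, -0.0]]
force: [-0.6, -0.7, -1.6]
opening: 0.71
```

Call:
{"api": "arm_command", "payload": {"translation": [[0,0,-0.94],[0,0,-0.94],[0,0,-0.94],[0,0,-0.94]], "rotation": [[0,0,0],[0,0,0],[0,0,0],[0,0,0]], "grip": [1,1,1,1]}}

```text
time_s: 15.85
position: [0.4104, 0.1804, 0.2199]
tcp_rot: [[-1.0, -0.002, 0.002], [-0.002, -0.001, -1.0], [0.002, -1.0, 0.001]]
force: [-0.2, -0.4, -1.6]
opening: 0.711
```

```bash
python3 - <<'E'
from h import *
c,st=wrist("pics/w10.png",["pan","fine_sieve"]); p=np.array(st["position"])
overlay(c,st,[(.4692,.1812,.0285,.07),(p[0],p[1],.031,p[2]+.004)],(100,60,380,270),"pics/w10o.png")
E
```

```text
t 15.85 tcp [0.4104 0.1804 0.2199] open 0.711 F [-0.2 -0.4 -1.6]
pan 0.72 [255. 118.] [0.4721 0.1833] shift xyz-tool [-0.776  2.473 -0.037]
fine_sieve 0.84 [260. 244.] [0.3306 0.1778] shift xyz-tool [0.992 2.439 0.029]
```

View pics/w10o.png

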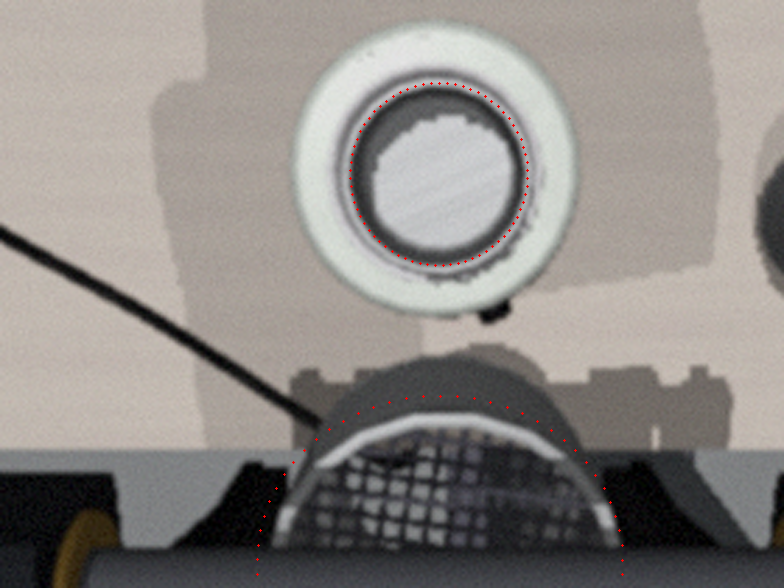

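Call:
{"api": "arm_command", "payload": {"translation": [[-0.76,0.3,-0.02],[-0.76,0.8,-0.02],[-0.76,1,-0.02],[-0.76,1,-0.02]], "rotation": [[0,0,0],[0,0,0],[0,0,0],[0,0,0]], "grip": [1,1,1,1]}}

```text
time_s: 16.4
position: [0.4696, 0.1805, 0.1386]
tcp_rot: [[-1.0, -0.007, -0.002], [0.002, -0.001, -1.0], [0.007, -1.0, 0.001]]
force: [-0.5, 0.2, -0.5]
opening: 0.71
```

Call:
{"api": "arm_command", "payload": {"translation": [[0,0.12,0],[0,0.2,0],[0,0.2,0],[0,0.2,0]], "rotation": [[0,0,0],[0,0,0],[0,0,0],[0,0,0]], "grip": [1,1,1,1]}}

```text
time_s: 16.8
position: [0.4711, 0.1824, 0.126]
tcp_rot: [[-1.0, 0.001, 0.001], [-0.001, 0.0, -1.0], [-0.001, -1.0, -0.0]]
force: [-1.0, 0.5, -1.9]
opening: 0.704
```

Position matches the target; lower to z ≈ 0.108.

Call:
{"api": "arm_command", "payload": {"translation": [[0,0.07,0],[0,0.14,0],[0,0.19,0],[0,0.21,0],[0,0.21,0]], "rotation": [[0,0,0],[0,0,0],[0,0,0],[0,0,0],[0,0,0]], "grip": [1,1,1,1,1]}}

```text
time_s: 17.3
position: [0.4707, 0.1824, 0.1084]
tcp_rot: [[-1.0, -0.001, 0.001], [-0.001, -0.0, -1.0], [0.001, -1.0, 0.0]]
force: [-0.9, -0.1, -0.8]
opening: 0.707
```

Call:
{"api": "arm_command", "payload": {"translation": [[0,0.015,0],[0,0.015,0]], "rotation": [[0,0,0],[0,0,0]], "grip": [1,1]}}

```text
time_s: 17.5
position: [0.4707, 0.1824, 0.1083]
tcp_rot: [[-1.0, 0.0, 0.001], [-0.001, -0.0, -1.0], [-0.0, -1.0, 0.0]]
force: [-2.3, -0.6, 8.3]
opening: 0.709
```

Call:
{"api": "arm_command", "payload": {"translation": [[0,0,0],[0,0,0],[0,0,0],[0,0,0]], "rotation": [[0,0,0],[0,0,0],[0,0,0],[0,0,0]], "grip": [-0.85,-0.85,-0.85,-0.85]}}

```text
time_s: 17.9
position: [0.4709, 0.1823, 0.1072]
tcp_rot: [[-1.0, -0.0, 0.0], [-0.0, 0.0, -1.0], [0.0, -1.0, -0.0]]
force: [-0.9, -0.1, -0.7]
opening: 0.901
```

Call:
{"api": "arm_command", "payload": {"translation": [[0,-0.5,0],[0,-1,0],[0,-1,0]], "rotation": [[0,0,0],[0,0,0],[0,0,0]], "grip": [-1,-1,-1]}}

```text
time_s: 18.2
position: [0.4743, 0.183, 0.1916]
tcp_rot: [[-1.0, 0.01, 0.001], [-0.001, 0.002, -1.0], [-0.01, -1.0, -0.002]]
force: [0.9, 0.2, -0.3]
opening: 0.994
```

Call:
{"api": "arm_command", "payload": {"translation": [[0.75,-0.8,1],[0.75,-0.8,1],[0.75,-0.8,1],[0.75,-0.8,1]], "rotation": [[0,0,0],[0,0,0],[0,0,0],[0,0,0]], "grip": [-1,-1,-1,-1]}}

```text
time_s: 18.6
position: [0.4101, 0.1012, 0.2521]
tcp_rot: [[-1.0, 0.001, -0.002], [0.002, -0.0, -1.0], [-0.001, -1.0, 0.0]]
force: [0.3, 0.3, 0.1]
opening: 1.003
```

```bash
python3 - <<'E'
from h import *
Z["fine_sieve"]=.087
c,st=wrist("pics/w11.png",["fine_sieve","coarse_sieve"])
overlay(c,st,[(.4692,.1815,.031,.112),(.451,.028,.031,.05)],(100,50,385,265),"pics/w11o.png")
print(w2px(c,[.4692,.1815,.112],st),w2px(c,[.451,.028,.05],st))
E
```

```text
t 18.6 tcp [0.4101 0.1012 0.2521] open 1.003 F [0.3 0.3 0.1]
fine_sieve 0.59 [176. 122.] [0.4699 0.1785] shift xyz-tool [-0.743  2.065 -0.968]
coarse_sieve 0.62 [320. 136.] [0.4517 0.0292] shift xyz-tool [-0.519  2.84   0.898]
[165.37956663 124.03622565] [325.83663213 138.56012827]
```

View pics/w11o.png

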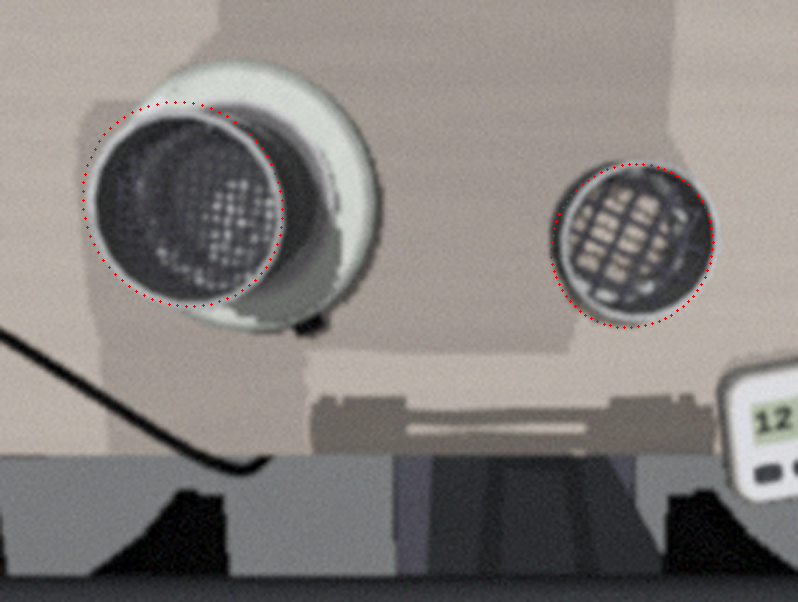

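Call:
{"api": "arm_command", "payload": {"translation": [[-0.53,0.4,0.94],[-0.53,0.86,0.94],[-0.53,0.86,0.94],[-0.53,0.86,0.94]], "rotation": [[0,0,0],[0,0,0],[0,0,0],[0,0,0]], "grip": [-1,-1,-1,-1]}}

```text
time_s: 19.15
position: [0.4527, 0.0271, 0.18]
tcp_rot: [[-1.0, -0.006, -0.001], [0.001, 0.001, -1.0], [0.006, -1.0, -0.001]]
force: [-1.0, 0.1, 0.2]
opening: 0.998
```

```bash
python3 - <<'E'
from h import *
c,st=wrist("pics/w12.png",["coarse_sieve"])
overlay(c,st,[(.4525,.026,.031,.05)],(120,70,400,280),"pics/w12o.png")
print(w2px(c,[.4525,.026,.05],st))
E
```

```text
t 19.15 tcp [0.4527 0.0271 0.18  ] open 0.998 F [-1.   0.1  0.2]
coarse_sieve 0.93 [259. 187.] [0.4506 0.0259] shift xyz-tool [0.015 1.937 0.018]
[259.2521713  191.66049509]
```

View pics/w12o.png

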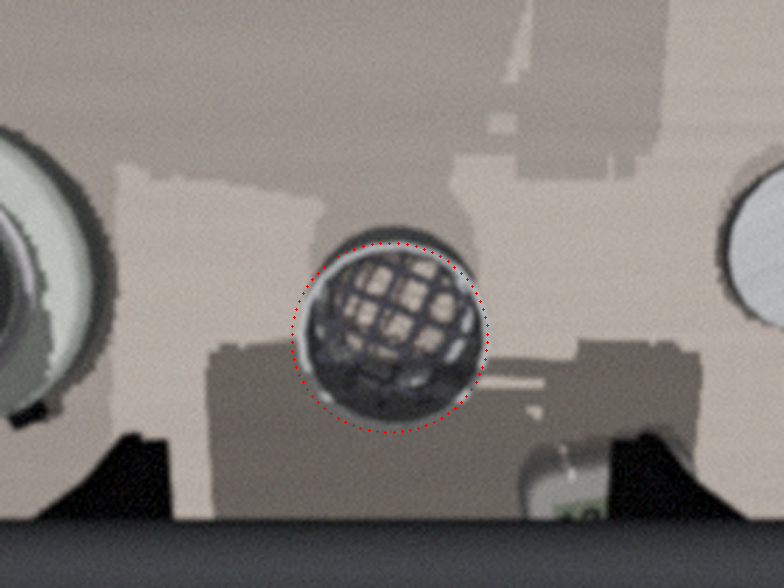

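Call:
{"api": "arm_command", "payload": {"translation": [[0,0.4,0.01],[0,0.84,0.01],[0,0.84,0.01]], "rotation": [[0,0,0],[0,0,0],[0,0,0]], "grip": [-1,-1,-1]}}

```text
time_s: 19.55
position: [0.4508, 0.0279, 0.1136]
tcp_rot: [[-1.0, -0.007, 0.002], [-0.002, 0.001, -1.0], [0.007, -1.0, -0.002]]
force: [-0.5, 0.1, -0.0]
opening: 0.997
```

Call:
{"api": "arm_command", "payload": {"translation": [[0,0.4,0],[0,0.82,0],[0,0.82,0],[0,0.82,0]], "rotation": [[0,0,0],[0,0,0],[0,0,0],[0,0,0]], "grip": [-1,-1,-1,-1]}}

```text
time_s: 19.95
position: [0.4538, 0.0268, 0.0512]
tcp_rot: [[-1.0, 0.001, 0.002], [-0.002, -0.0, -1.0], [-0.001, -1.0, 0.0]]
force: [-0.4, 0.1, 0.9]
opening: 0.997
```

Call:
{"api": "arm_command", "payload": {"translation": [[0,0,0],[0,0,0],[0,0,0],[0,0,0],[0,0,0]], "rotation": [[0,0,0],[0,0,0],[0,0,0],[0,0,0],[0,0,0]], "grip": [1,1,1,1,1]}}

```text
time_s: 20.45
position: [0.4539, 0.0262, 0.0506]
tcp_rot: [[-1.0, 0.002, 0.0], [-0.0, -0.0, -1.0], [-0.002, -1.0, 0.0]]
force: [-0.4, -0.6, 7.3]
opening: 0.713
```

Call:
{"api": "arm_command", "payload": {"translation": [[0,-0.4,0],[0,-1,0],[0,-1,0],[0,-1,0]], "rotation": [[0,0,0],[0,0,0],[0,0,0],[0,0,0]], "grip": [1,1,1,1]}}

```text
time_s: 20.85
position: [0.4537, 0.0262, 0.1306]
tcp_rot: [[-1.0, 0.002, 0.0], [-0.0, -0.0, -1.0], [-0.002, -1.0, 0.0]]
force: [-1.0, 0.2, -2.4]
opening: 0.712
```

Call:
{"api": "arm_command", "payload": {"translation": [[0.53,-1,-0.95],[0.53,-1,-0.95],[0.53,-1,-0.95],[0.53,-1,-0.95]], "rotation": [[0,0,0],[0,0,0],[0,0,0],[0,0,0]], "grip": [1,1,1,1]}}

```text
time_s: 21.25
position: [0.4095, 0.1036, 0.2097]
tcp_rot: [[-1.0, -0.001, 0.003], [-0.003, 0.0, -1.0], [0.001, -1.0, -0.0]]
force: [0.4, 0.6, -1.4]
opening: 0.716
```

Call:
{"api": "arm_command", "payload": {"translation": [[0,-0.6,-1],[0,-0.6,-1],[0,-0.6,-1],[0,-0.6,-1]], "rotation": [[0,0,0],[0,0,0],[0,0,0],[0,0,0]], "grip": [1,1,1,1]}}

```text
time_s: 21.65
position: [0.4107, 0.1819, 0.2561]
tcp_rot: [[-1.0, -0.003, 0.002], [-0.002, -0.001, -1.0], [0.003, -1.0, 0.001]]
force: [-0.2, -0.3, -1.4]
opening: 0.711
```

```bash
python3 - <<'E'
from h import *
Z["fine_sieve"]=.087
c,st=wrist("pics/w13.png",["fine_sieve"]); p=np.array(st["position"])
overlay(c,st,[(.4692,.1812,.0285,.112),(p[0],p[1],.031,p[2]+.004)],(100,60,380,270),"pics/w13o.png")
print((w2px(c,[.4692,.1812,.112],st)-[100,60])*2.8)
E
```

```text
t 21.65 tcp [0.4107 0.1819 0.2561] open 0.711 F [-0.2 -0.3 -1.4]
fine_sieve 0.79 [258. 124.] [0.4679 0.1816] shift xyz-tool [-0.721  2.112  0.003]
[444.0288728  178.18960781]
```

View pics/w13o.png

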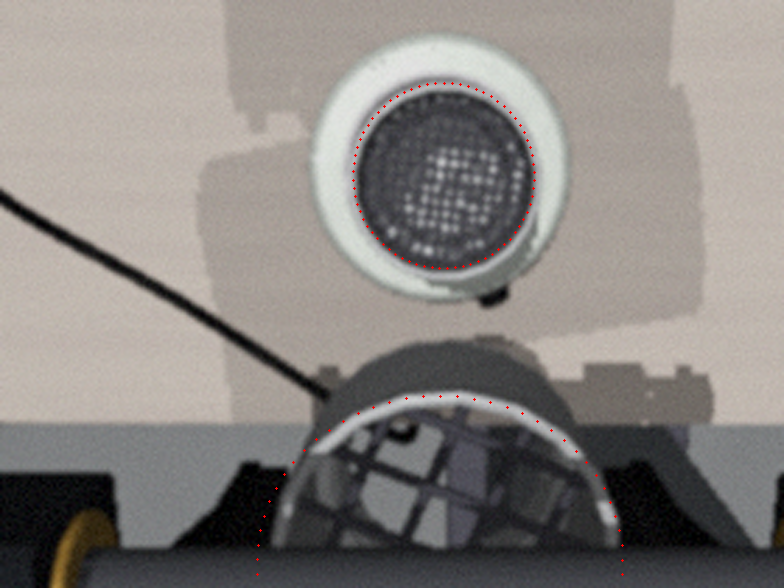

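Call:
{"api": "arm_command", "payload": {"translation": [[-0.73,0.2,0],[-0.73,0.7,0],[-0.73,0.75,0],[-0.73,0.75,0]], "rotation": [[0,0,0],[0,0,0],[0,0,0],[0,0,0]], "grip": [1,1,1,1]}}

```text
time_s: 22.15
position: [0.4672, 0.1807, 0.1953]
tcp_rot: [[-1.0, -0.008, -0.002], [0.002, -0.001, -1.0], [0.008, -1.0, 0.001]]
force: [0.1, -0.8, -0.5]
opening: 0.711
```

Call:
{"api": "arm_command", "payload": {"translation": [[0,0.2,0],[0,0.3,0],[0,0.3,0],[0,0.3,0]], "rotation": [[0,0,0],[0,0,0],[0,0,0],[0,0,0]], "grip": [1,1,1,1]}}

```text
time_s: 22.55
position: [0.4692, 0.1822, 0.1746]
tcp_rot: [[-1.0, 0.001, 0.0], [-0.0, 0.0, -1.0], [-0.001, -1.0, -0.0]]
force: [-0.1, -0.5, -1.9]
opening: 0.715
```

Call:
{"api": "arm_command", "payload": {"translation": [[0,0.08,0],[0,0.16,0],[0,0.22,0],[0,0.24,0],[0,0.24,0]], "rotation": [[0,0,0],[0,0,0],[0,0,0],[0,0,0],[0,0,0]], "grip": [1,1,1,1,1]}}

```text
time_s: 23.05
position: [0.4691, 0.1823, 0.1548]
tcp_rot: [[-1.0, -0.001, 0.001], [-0.001, -0.0, -1.0], [0.001, -1.0, 0.0]]
force: [-1.4, -1.1, 3.2]
opening: 0.707
```

Call:
{"api": "arm_command", "payload": {"translation": [[0,0.015,0],[0,0.015,0]], "rotation": [[0,0,0],[0,0,0]], "grip": [1,1]}}

```text
time_s: 23.25
position: [0.4693, 0.1824, 0.1547]
tcp_rot: [[-1.0, 0.001, 0.001], [-0.001, -0.0, -1.0], [-0.001, -1.0, 0.0]]
force: [-2.7, -0.2, 11.3]
opening: 0.713
```

Call:
{"api": "arm_command", "payload": {"translation": [[0,0,0],[0,0,0],[0,0,0],[0,0,0]], "rotation": [[0,0,0],[0,0,0],[0,0,0],[0,0,0]], "grip": [-0.85,-0.85,-0.85,-0.85]}}

```text
time_s: 23.65
position: [0.4692, 0.1823, 0.1531]
tcp_rot: [[-1.0, -0.0, 0.001], [-0.001, -0.0, -1.0], [0.0, -1.0, 0.0]]
force: [1.0, 0.1, 0.6]
opening: 0.911
```

Call:
{"api": "arm_command", "payload": {"translation": [[0,-0.5,0],[0,-1,0],[0,-1,0]], "rotation": [[0,0,0],[0,0,0],[0,0,0]], "grip": [-1,-1,-1]}}

```text
time_s: 23.95
position: [0.4728, 0.183, 0.2378]
tcp_rot: [[-1.0, 0.011, 0.001], [-0.001, 0.002, -1.0], [-0.011, -1.0, -0.002]]
force: [1.1, 0.1, -0.0]
opening: 0.992
```

Call:
{"api": "arm_command", "payload": {"translation": [[0.4,-0.5,1],[0.4,-0.5,1],[0.4,-0.5,1]], "rotation": [[0,0,0],[0,0,0],[0,0,0]], "grip": [-1,-1,-1]}}

```text
time_s: 24.25
position: [0.4364, 0.0995, 0.2745]
tcp_rot: [[-1.0, 0.001, -0.003], [0.003, -0.001, -1.0], [-0.001, -1.0, 0.001]]
force: [-0.0, 0.2, 0.2]
opening: 0.998
```

Call:
{"api": "arm_command", "payload": {"translation": [[0,0,1],[0,0,1]], "rotation": [[0,0,0],[0,0,0]], "grip": [-1,-1]}}

```text
time_s: 24.45
position: [0.4373, 0.0214, 0.2729]
tcp_rot: [[-1.0, 0.0, 0.002], [-0.002, -0.0, -1.0], [-0.0, -1.0, 0.0]]
force: [0.4, -0.4, -0.2]
opening: 0.998
```

Call:
{"api": "arm_command", "payload": {"translation": [[0,0,1],[0,0,1]], "rotation": [[0,0,0],[0,0,0]], "grip": [-1,-1]}}

```text
time_s: 24.65
position: [0.4376, -0.0598, 0.2726]
tcp_rot: [[-1.0, -0.0, -0.0], [0.0, -0.0, -1.0], [0.0, -1.0, 0.0]]
force: [0.4, -0.1, 0.2]
opening: 0.998
```

Call:
{"api": "arm_command", "payload": {"translation": [[0,0.6,0.82],[0,0.6,0.82],[0,0.6,0.82],[0,0.6,0.82]], "rotation": [[0,0,0],[0,0,0],[0,0,0],[0,0,0]], "grip": [-1,-1,-1,-1]}}

```text
time_s: 25.05
position: [0.4371, -0.1229, 0.2244]
tcp_rot: [[-1.0, -0.002, -0.001], [0.001, 0.002, -1.0], [0.002, -1.0, -0.002]]
force: [-1.2, -0.4, 0.0]
opening: 1.003
```

```bash
python3 - <<'E'
from h import *
c,st=wrist("pics/w14.png",["lid_knob"])
d=models.spot_point("wrist","lid_knob")[0]; w=px2w(c,np.array(d["point"])*[512,384],.04,st)
overlay(c,st,[(w[0],w[1],.031,.016),(w[0],w[1],.011,.06)],(120,40,400,250),"pics/w14o.png")
E
```

```text
t 25.05 tcp [ 0.4371 -0.1229  0.2244] open 1.003 F [-1.2 -0.4  0. ]
lid_knob 0.94 [261. 143.] [ 0.4749 -0.1256] shift xyz-tool [-0.478  2.304  0.039]
```

Call:
{"api": "arm_command", "payload": {"translation": [[-0.5,0.5,0.03],[-0.5,0.5,0.03],[-0.5,0.5,0.03],[-0.5,0.5,0.03]], "rotation": [[0,0,0],[0,0,0],[0,0,0],[0,0,0]], "grip": [-0.5,-0.5,-0.5,-0.5]}}

```text
time_s: 25.6
position: [0.477, -0.1247, 0.1861]
tcp_rot: [[-1.0, -0.0, 0.002], [-0.002, 0.0, -1.0], [0.0, -1.0, -0.0]]
force: [-0.0, 0.5, 0.4]
opening: 0.775
```

```bash
python3 - <<'E'
from h import *
c,st=wrist("pics/w15.png",["lid_knob","lid_knob"])
for d in models.recognise("wrist","lid_knob")[:1]: print(np.array(d["extent"])*[512,384,512,384],d["conf"])
a=cv2.imread("pics/w14.png")
for n,im,sh in (("w14",a,None),("w15",c["image"],st)):
    g=cv2.medianBlur(cv2.cvtColor(im,cv2.COLOR_BGR2GRAY),5)[:225]
    H=cv2.HoughCircles(g,cv2.HOUGH_GRADIENT,1,30,param1=100,param2=18,minRadius=22,maxRadius=45)
    print(n,None if H is None else H[0][:5].round(1).tolist())
    m=((g<50)*255).astype(np.uint8); k,_,s,ce=cv2.connectedComponentsWithStats(m)
    for i in range(1,k):
        if s[i,4]>100: print("dark",s[i],ce[i].round(1))
for z in (.016,.06): 
    for w in ((.4749,-.1256),(.477,-.1256)): print(z,w,w2px(c,[*w,z],st), w2px(c,[w[0],w[1]+(.031 if z<.02 else .011),z],st))
E
```

```text
t 25.6 tcp [ 0.477  -0.1247  0.1861] open 0.775 F [-0.   0.5  0.4]
lid_knob 0.87 [258. 189.] [ 0.476  -0.1252] shift xyz-tool [0.012 1.826 0.005]
lid_knob 0.87 [258. 189.] [ 0.476  -0.1252] shift xyz-tool [0.012 1.826 0.005]
[229.12   149.9136 285.3888 207.2064] 0.66
w14 [[258.5, 137.5, 26.799999237060547], [465.5, 73.5, 41.099998474121094], [1.5, 156.5, 43.29999923706055]]
dark [ 148    0  364  121 3781] [350.3  44.8]
dark [ 24 127  14  55 327] [ 31.8 150.4]
dark [249 130  20  23 357] [258.2 140.8]
dark [  9 185  14  12 106] [ 15.9 191.3]
w15 [[255.5, 180.5, 29.100000381469727]]
dark [ 118    0  394  101 3921] [305.7  69.6]
dark [245 173  23  30 541] [255.8 188.1]
0.016 (0.4749, -0.1256) [258.76176931 184.20216161] [228.14201849 184.15180604]
0.016 (0.477, -0.1256) [258.76569191 182.17862757] [228.09284245 182.12812835]
0.06 (0.4749, -0.1256) [258.79752079 195.71394703] [246.25620899 195.69347472]
0.06 (0.477, -0.1256) [258.80212145 193.40065653] [246.2356319 193.3800636]
```

Call:
{"api": "arm_command", "payload": {"translation": [[-0.02,0.4,-0.015],[-0.02,0.88,-0.015],[-0.02,0.88,-0.015]], "rotation": [[0,0,0],[0,0,0],[0,0,0]], "grip": [-0.5,-0.5,-0.5]}}

```text
time_s: 26.1
position: [0.4761, -0.1232, 0.1123]
tcp_rot: [[-1.0, -0.008, 0.0], [-0.0, 0.004, -1.0], [0.008, -1.0, -0.004]]
force: [-0.8, 0.4, 0.3]
opening: 0.751
```

Call:
{"api": "arm_command", "payload": {"translation": [[0,0.4,0],[0,0.84,0],[0,0.84,0],[0,0.84,0]], "rotation": [[0,0,0],[0,0,0],[0,0,0],[0,0,0]], "grip": [-0.5,-0.5,-0.5,-0.5]}}

```text
time_s: 26.5
position: [0.4793, -0.1247, 0.049]
tcp_rot: [[-1.0, 0.0, 0.0], [-0.0, -0.0, -1.0], [-0.0, -1.0, 0.0]]
force: [1.0, 0.3, 0.5]
opening: 0.748
```

```bash
python3 - <<'E'
from h import *
c,st=wrist("pics/w16.png",["lid_knob"]); p=np.array(st["position"])
print(w2px(c,[p[0],p[1],.06],st),w2px(c,[p[0]+.011,p[1],.06],st),w2px(c,[p[0],p[1],.016],st),w2px(c,[p[0]+.031,p[1],.016],st))
g=cv2.cvtColor(c["image"],cv2.COLOR_BGR2GRAY)
for col in (230,240,252,258,264,276): print(col,g[130:240:3,col].tolist())
for row in (215,222): print(row,g[row,180:340:4].tolist())
E
```

```text
t 26.5 tcp [ 0.4793 -0.1247  0.049 ] open 0.748 F [1.  0.3 0.5]
lid_knob 0.97 [255. 256.] [ 0.4773 -0.1233] shift xyz-tool [ 0.025  0.113 -0.018]
[257.16172801 271.2202663 ] [257.13315981 248.95179823] [257.45809179 234.16322245] [257.40902733 182.86035563]
230 [161, 166, 162, 166, 158, 164, 158, 162, 157, 161, 167, 156, 154, 165, 162, 164, 164, 159, 161, 158, 98, 175, 183, 175, 174, 172, 178, 199, 206, 131, 105, 87, 82, 137, 171, 149, 108]
240 [163, 165, 165, 160, 164, 156, 163, 164, 164, 164, 161, 160, 156, 158, 161, 163, 163, 163, 152, 85, 187, 177, 175, 172, 179, 176, 179, 177, 177, 107, 88, 87, 64, 11, 9, 4, 9]
252 [160, 159, 164, 164, 158, 161, 159, 159, 169, 164, 167, 162, 157, 161, 164, 157, 162, 158, 76, 163, 178, 176, 179, 180, 184, 178, 170, 174, 181, 102, 67, 1, 4, 14, 10, 6, 0]
258 [164, 159, 159, 163, 163, 165, 160, 166, 160, 167, 166, 162, 157, 162, 160, 164, 164, 162, 80, 147, 178, 181, 182, 176, 182, 177, 181, 181, 176, 119, 80, 12, 0, 2, 3, 6, 3]
264 [158, 166, 158, 166, 161, 162, 161, 164, 161, 162, 163, 160, 155, 162, 161, 158, 163, 160, 83, 143, 182, 182, 181, 184, 179, 179, 177, 172, 176, 130, 88, 65, 9, 3, 14, 14, 1]
276 [160, 163, 164, 164, 160, 160, 160, 163, 160, 163, 163, 157, 159, 159, 161, 166, 170, 165, 160, 154, 82, 181, 178, 176, 181, 174, 179, 192, 195, 159, 107, 90, 89, 108, 169, 114, 114]
215 [85, 84, 80, 80, 82, 85, 84, 106, 185, 188, 196, 198, 197, 192, 178, 169, 173, 166, 165, 169, 168, 172, 173, 169, 190, 176, 152, 136, 140, 140, 113, 88, 82, 84, 81, 82, 82, 82, 80, 85]
222 [83, 77, 80, 87, 84, 83, 75, 89, 90, 91, 91, 91, 94, 84, 86, 86, 84, 31, 20, 14, 49, 87, 84, 91, 99, 94, 94, 90, 92, 93, 99, 101, 114, 87, 84, 86, 82, 83, 81, 83]
```

Call:
{"api": "arm_command", "payload": {"translation": [[0.02,0.04,0],[0.02,0.04,0]], "rotation": [[0,0,0],[0,0,0]], "grip": [-0.5,-0.5]}}

```text
time_s: 26.8
position: [0.4777, -0.1247, 0.0457]
tcp_rot: [[-1.0, 0.002, 0.001], [-0.001, -0.001, -1.0], [-0.002, -1.0, 0.001]]
force: [-0.6, 0.3, 0.3]
opening: 0.75
```

Call:
{"api": "arm_command", "payload": {"translation": [[0,0,0],[0,0,0],[0,0,0],[0,0,0],[0,0,0]], "rotation": [[0,0,0],[0,0,0],[0,0,0],[0,0,0],[0,0,0]], "grip": [1,1,1,1,1]}}

```text
time_s: 27.3
position: [0.4774, -0.1245, 0.0445]
tcp_rot: [[-1.0, -0.0, 0.0], [-0.0, 0.0, -1.0], [0.0, -1.0, -0.0]]
force: [0.6, 0.8, -0.2]
opening: 0.383
```

Call:
{"api": "arm_command", "payload": {"translation": [[0,0,0],[0,0,0],[0,0,0],[0,0,0]], "rotation": [[0,0,0],[0,0,0],[0,0,0],[0,0,0]], "grip": [1,1,1,1]}}

```text
time_s: 27.7
position: [0.4772, -0.1243, 0.0445]
tcp_rot: [[-1.0, -0.0, 0.001], [-0.001, 0.0, -1.0], [0.0, -1.0, -0.0]]
force: [-1.2, 1.5, -0.7]
opening: 0.241
```

Call:
{"api": "arm_command", "payload": {"translation": [[0,-0.4,0],[0,-1,0],[0,-1,0],[0,-1,0]], "rotation": [[0,0,0],[0,0,0],[0,0,0],[0,0,0]], "grip": [1,1,1,1]}}

```text
time_s: 28.1
position: [0.4779, -0.1248, 0.1254]
tcp_rot: [[-1.0, 0.002, 0.001], [-0.001, -0.001, -1.0], [-0.002, -1.0, 0.001]]
force: [-0.7, 0.2, -2.9]
opening: 0.247
```

Call:
{"api": "arm_command", "payload": {"translation": [[0.4,-1,-1],[0.4,-1,-1],[0.4,-1,-1],[0.4,-1,-1]], "rotation": [[0,0,0],[0,0,0],[0,0,0],[0,0,0]], "grip": [1,1,1,1]}}

```text
time_s: 28.5
position: [0.4447, -0.0432, 0.2047]
tcp_rot: [[-1.0, 0.0, 0.003], [-0.003, -0.0, -1.0], [-0.0, -1.0, 0.0]]
force: [0.3, 0.3, -1.2]
opening: 0.248
```

Call:
{"api": "arm_command", "payload": {"translation": [[0.4,-1,-1],[0.4,-1,-1],[0.4,-1,-1],[0.4,-1,-1]], "rotation": [[0,0,0],[0,0,0],[0,0,0],[0,0,0]], "grip": [1,1,1,1]}}

```text
time_s: 28.9
position: [0.414, 0.0357, 0.2847]
tcp_rot: [[-1.0, 0.002, 0.002], [-0.002, -0.001, -1.0], [-0.002, -1.0, 0.001]]
force: [-0.3, -1.1, -1.9]
opening: 0.242
```

Call:
{"api": "arm_command", "payload": {"translation": [[0,-0.2,-1],[0,-0.2,-1],[0,-0.2,-1]], "rotation": [[0,0,0],[0,0,0],[0,0,0]], "grip": [1,1,1]}}

```text
time_s: 29.2
position: [0.4143, 0.1166, 0.2991]
tcp_rot: [[-1.0, -0.001, 0.003], [-0.003, 0.001, -1.0], [0.001, -1.0, -0.001]]
force: [0.4, -0.2, -1.0]
opening: 0.243
```

Call:
{"api": "arm_command", "payload": {"translation": [[0,0,-0.83],[0,0,-0.83],[0,0,-0.83],[0,0,-0.83]], "rotation": [[0,0,0],[0,0,0],[0,0,0],[0,0,0]], "grip": [1,1,1,1]}}

```text
time_s: 29.6
position: [0.4136, 0.1804, 0.2988]
tcp_rot: [[-1.0, -0.003, 0.0], [-0.0, -0.002, -1.0], [0.003, -1.0, 0.002]]
force: [0.3, 0.4, -2.0]
opening: 0.245
```

```bash
python3 - <<'E'
from h import *
Z["coarse_sieve"]=.129
c,st=wrist("pics/w17.png",["coarse_sieve","lid_knob"]); p=np.array(st["position"])
print("mouth pred",w2px(c,[.469,.1811,.154],st),w2px(c,[.469,.1811+.0285,.154],st),w2px(c,[.469,.1811+.031,.154],st))
g=cv2.medianBlur(cv2.cvtColor(c["image"],cv2.COLOR_BGR2GRAY),5)[:215]
H=cv2.HoughCircles(g,cv2.HOUGH_GRADIENT,1,10,param1=100,param2=18,minRadius=26,maxRadius=42)
if H is not None:
    for h in H[0][:5]: print(h.round(1),px2w(c,h[:2],.154,st).round(4))
dz=-.0445+.016
print("disc pred",w2px(c,[p[0],p[1],p[2]+dz],st),w2px(c,[p[0]+.031,p[1],p[2]+dz],st))
g=cv2.cvtColor(c["image"],cv2.COLOR_BGR2GRAY)
for col in (226,236,246,257,268,278,288): print(col,g[172:225:2,col].tolist())
E
```

```text
t 29.6 tcp [0.4136 0.1804 0.2988] open 0.245 F [ 0.3  0.4 -2. ]
coarse_sieve 0.6 [254. 127.] [0.4674 0.1836] shift xyz-tool [-0.678  2.121 -0.043]
lid_knob 0.56 [262. 255.] [0.2885 0.1751] shift xyz-tool [1.554 3.24  0.06 ]
lid_knob 0.23 [259. 127.] [0.4634 0.1787] shift xyz-tool [-0.631  3.234  0.016]
mouth pred [256.75991895 127.17916342] [224.59621857 127.18755593] [221.77473716 127.18895428]
[254.5 118.5  39.1] [0.4765 0.1831 0.154 ]
[255.5 128.5  30.3] [0.4679 0.1822 0.154 ]
[135.5  97.5  36.9] [0.4943 0.286  0.154 ]
disc pred [257.35441598 237.02777482] [257.29341854 184.59649708]
226 [169, 170, 166, 169, 166, 169, 167, 172, 165, 122, 98, 86, 155, 189, 187, 181, 148, 90, 95, 99, 98, 94, 98, 92, 95, 95, 53]
236 [164, 169, 169, 168, 169, 173, 168, 142, 94, 169, 194, 192, 183, 182, 184, 182, 148, 91, 91, 97, 97, 98, 96, 100, 95, 91, 91]
246 [171, 170, 165, 166, 171, 170, 122, 124, 194, 188, 187, 185, 187, 186, 191, 190, 174, 165, 166, 154, 100, 95, 98, 96, 94, 95, 74]
257 [172, 169, 170, 168, 173, 129, 87, 177, 189, 189, 180, 190, 192, 194, 189, 196, 188, 182, 185, 186, 188, 154, 94, 93, 72, 9, 8]
268 [170, 169, 172, 168, 165, 96, 85, 164, 189, 194, 191, 185, 189, 192, 187, 189, 187, 189, 184, 182, 184, 180, 115, 88, 93, 66, 13]
278 [170, 170, 170, 169, 133, 88, 89, 73, 121, 185, 196, 187, 188, 187, 188, 185, 182, 185, 183, 188, 188, 176, 111, 92, 96, 101, 96]
288 [173, 173, 171, 169, 175, 161, 109, 87, 90, 78, 99, 169, 184, 191, 184, 181, 184, 189, 185, 188, 186, 172, 113, 96, 96, 92, 63]
```

Call:
{"api": "arm_command", "payload": {"translation": [[-0.69,0.2,-0.025],[-0.69,0.7,-0.025],[-0.69,0.85,-0.025],[-0.69,0.85,-0.025]], "rotation": [[0,0,0],[0,0,0],[0,0,0],[0,0,0]], "grip": [1,1,1,1]}}

```text
time_s: 30.15
position: [0.4673, 0.1825, 0.2301]
tcp_rot: [[-1.0, -0.006, -0.001], [0.001, -0.001, -1.0], [0.006, -1.0, 0.001]]
force: [0.1, 0.2, -2.4]
opening: 0.247
```

Call:
{"api": "arm_command", "payload": {"translation": [[0,0.2,0],[0,0.28,0],[0,0.28,0],[0,0.28,0]], "rotation": [[0,0,0],[0,0,0],[0,0,0],[0,0,0]], "grip": [1,1,1,1]}}

```text
time_s: 30.55
position: [0.4689, 0.1838, 0.211]
tcp_rot: [[-1.0, 0.001, 0.0], [-0.0, 0.0, -1.0], [-0.001, -1.0, -0.0]]
force: [0.5, -0.5, -1.2]
opening: 0.245
```

Call:
{"api": "arm_command", "payload": {"translation": [[0,0.03,0.017],[0,0.1,0.017],[0,0.18,0.017],[0,0.24,0.017],[0,0.24,0.017]], "rotation": [[0,0,0],[0,0,0],[0,0,0],[0,0,0],[0,0,0]], "grip": [1,1,1,1,1]}}

```text
time_s: 31.05
position: [0.4685, 0.1826, 0.1906]
tcp_rot: [[-1.0, -0.0, 0.001], [-0.001, -0.0, -1.0], [0.0, -1.0, 0.0]]
force: [0.4, 1.3, -1.2]
opening: 0.247
```

Call:
{"api": "arm_command", "payload": {"translation": [[0,0.015,0],[0,0.015,0]], "rotation": [[0,0,0],[0,0,0]], "grip": [1,1]}}

```text
time_s: 31.25
position: [0.4687, 0.1826, 0.1904]
tcp_rot: [[-1.0, 0.001, 0.001], [-0.001, 0.0, -1.0], [-0.001, -1.0, -0.0]]
force: [-1.5, -0.0, 5.4]
opening: 0.241
```

Seated at the expected height. Release, retract, check.

Call:
{"api": "arm_command", "payload": {"translation": [[0,0,0],[0,0,0],[0,0,0],[0,0,0],[0,0,0]], "rotation": [[0,0,0],[0,0,0],[0,0,0],[0,0,0],[0,0,0]], "grip": [-0.4,-0.4,-0.4,-0.4,-0.4]}}

```text
time_s: 31.75
position: [0.4684, 0.1825, 0.1896]
tcp_rot: [[-1.0, -0.0, 0.0], [-0.0, -0.0, -1.0], [0.0, -1.0, 0.0]]
force: [-0.6, 0.3, 0.3]
opening: 0.615
```

Call:
{"api": "arm_command", "payload": {"translation": [[0,-0.4,0],[0,-1,0],[0,-1,0],[0,-1,0]], "rotation": [[0,0,0],[0,0,0],[0,0,0],[0,0,0]], "grip": [-0.4,-0.4,-0.4,-0.4]}}

```text
time_s: 32.15
position: [0.469, 0.1827, 0.2709]
tcp_rot: [[-1.0, 0.003, 0.001], [-0.001, 0.0, -1.0], [-0.003, -1.0, -0.0]]
force: [0.0, 0.9, -0.5]
opening: 0.699
```

Call:
{"api": "arm_command", "payload": {"translation": [[0.7,-0.5,0],[0.7,-0.5,0],[0.7,-0.5,0],[0.7,-0.5,0],[0.7,-0.5,0]], "rotation": [[0,0,0],[0,0,0],[0,0,0],[0,0,0],[0,0,0]], "grip": [-0.4,-0.4,-0.4,-0.4,-0.4]}}

```text
time_s: 32.65
position: [0.413, 0.1824, 0.3087]
tcp_rot: [[-1.0, -0.001, 0.0], [-0.0, -0.0, -1.0], [0.001, -1.0, 0.0]]
force: [0.1, 0.2, -0.0]
opening: 0.699
```

```bash
python3 - <<'E'
from h import *
Z.update(lid_knob=.186,coarse_sieve=.129,fine_sieve=.087,pan=.048)
c,st=wrist("pics/w18.png",["lid_knob"])
g=cv2.medianBlur(cv2.cvtColor(c["image"],cv2.COLOR_BGR2GRAY),5)[:215]
H=cv2.HoughCircles(g,cv2.HOUGH_GRADIENT,1,10,param1=100,param2=18,minRadius=26,maxRadius=42)
if H is not None:
    for h in H[0][:4]: print(h.round(1),px2w(c,h[:2],.162,st).round(4))
print("r pred",w2px(c,[.4687,.1818,.162],st),w2px(c,[.4687,.2128,.162],st))
for n in ("scene","top"):
    c=snap(n,f"pics/{n}2.png")
    for k,z in list(Z.items())+[("petri_dish",0),("slide_box",0),("timer",0)]:
        for d in models.spot_point(n,k)[:2]:
            uv=np.array(d["point"])*[512,384]; print(n,k,round(d["conf"],2),uv.round(),px2w(c,uv,z)[:2].round(3),"pred px",w2px(c,[.469,.182,z]).round() if k in Z else "")
E
```

```text
t 32.65 tcp [0.413  0.1824 0.3087] open 0.699 F [ 0.1  0.2 -0. ]
lid_knob 0.7 [258. 131.] [0.4664 0.1823] shift xyz-tool [-6.690e-01  1.533e+00  1.000e-03]
[256.5 119.5  39.2] [0.4752 0.1835 0.162 ]
[262.5 127.5  39.1] [0.4682 0.1782 0.162 ]
r pred [258.44140221 126.97168564] [223.69774655 126.97800772]
scene base_seat 0.82 [261. 213.] [0.468 0.174] pred px [260. 214.]
scene pan 0.61 [261. 210.] [0.466 0.18 ] pred px [260. 210.]
scene pan 0.42 [261. 213.] [0.46  0.192] pred px [260. 210.]
scene fine_sieve 0.68 [261. 203.] [0.461 0.189] pred px [260. 201.]
scene coarse_sieve 0.59 [258. 189.] [0.476 0.18 ] pred px [260. 191.]
scene lid_knob 0.68 [260. 177.] [0.469 0.185] pred px [260. 176.]
scene petri_dish 0.66 [259. 153.] [ 0.641 -0.123] pred px 
scene slide_box 0.61 [208. 213.] [0.635 0.235] pred px 
scene timer 0.57 [322. 187.] [ 0.354 -0.06 ] pred px 
top pan 0.91 [111. 175.] [0.575 0.604] pred px [243. 212.]
top petri_dish 0.7 [341. 161.] [ 0.651 -0.133] pred px 
top slide_box 0.88 [227. 164.] [0.628 0.24 ] pred px 
top timer 0.56 [317. 247.] [ 0.367 -0.057] pred px
```

```bash
python3 -c "
from rig import bot
print(bot.hand_in())"
```

```text
the job is handed in; nothing more can be done
None
```

The pan, fine sieve, coarse sieve and lid are stacked on the shaker base in that order. All are released, the gripper is clear, and the job was handed in at about 33 s of the 128 s allowed. I got no verdict back.

- **Seating:** each part met contact within 0.5 mm of its calculated seated height. The tool stood at 0.069, 0.108, 0.155 and 0.190 m, with contact forces between 5 and 11 N.
- **Alignment:** wrist views of the pan, fine sieve and coarse sieve put their axes within about 2 mm of (0.469, 0.182). In the last scene picture every part's detected point was within 2 pixels of where a fully seated stack should appear. Upright stance was judged from this, not measured.
- **Bystanders:** the petri dish, timer and slide box were detected where they had been at the start, within the detector's scatter of up to about 20 mm. The arm never went near enough to touch them.

Some checks disagreed or could not be made:
- **Base position:** the first top-camera estimate of the base was 10 mm off in x from the wrist view, and that of the pan was 22 mm off in y. I used the wrist values.
- **Lid circle fit:** the final fit of the lid's rim gave two circles that disagreed, both larger than the lid should appear, so I disregarded it. The lid's placing rests on the knob detections and the seated height.
- **Top camera at the end:** for the pan it reported only the yellow look-alike, and it did not detect the stack.
- **Picture limit:** all 16 views were used before the lid, so the lid's grasp and placing were checked by numbers only.

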